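# Set out two trays from a tight sloping nest

## Task

Three stamped copper trays are nested tightly in the sloping wooden cradle: draw the top tray alone straight out of the nest, so that the one below stays down, and set it level and centred on one of the two empty wire stands, lowering it onto the bars before letting go. Then do the same with the next tray and the other empty stand. Leave the lowest tray in the cradle, and do not disturb the tray already set out or the glaze jars.

Things in the scene. Friction and masses are not known exactly. Their poses are not given: they have to be found in the camera images.
- tray_1: Top tray of the nest. All trays are identical: stamped copper, oblong, rounded corners, 150 (x) by 64 (y) mm over the rim, 43 mm high. Origin: middle of the underside of the foot ribs; x along the length, y across, z out of the open top. The rim is an upright band 12 mm high (31 to 43 mm above the origin), 2.5 mm thick. Mass 0.11 to 0.23 kg, balanced at the middle.
- tray_2: Second tray of the nest, like tray_1. Nested trays sit 14 mm apart along their common z, so only a 2 mm gap shows between one rim band and the next; about 2 mm of play between walls.
- tray_3: Lowest tray of the nest, like tray_1, resting on the cradle; to stay. Below the rim every tray steps in 4 mm, then tapers in 18 degrees to its floor, 130 x 43 mm (underside 11 mm above the origin, 3 mm thick); under the floor run two lengthwise foot ribs, 90 mm long, 6 mm wide, 11 mm high, 13 mm either side of the middle.
- cradle: Fixed wooden cradle, 76 mm wide, 170 mm long; its board slopes 30 degrees and carries the nest. Origin: middle of its underside on the worktop, z up. The board rises towards its +x: the trays' z leans 30 degrees towards its -x (roughly to the robot), their x points up the slope. Ledge and cheeks reach 38 mm above the board, round the lowest tray only, whose origin is at (20, 0, 58) mm.
- stand_a: Empty fixed steel stand, base 96 x 52 mm. Origin: middle of its underside on the worktop, z up. Two wire cross bars at x = +-30 mm, tops 30 mm above the origin, ends turned up at y = +-29 mm to 46 mm height (54 mm clear between). A tray sits with its length along the stand's x, either way round, ribs on the bars, its origin 30 mm above the stand's.
- stand_b: The other empty stand, same make and frame as stand_a.
- stand_c: Stand of the same make and frame as stand_a; it already carries tray_done.
- tray_done: Tray like tray_1 that already sits on stand_c; to stay.
- jar_0: Closed glaze jar, about 50 mm across and 58 mm high, standing loose between the cradle and stands; a bystander. Origin: middle of its underside.
- jar_1: Closed glaze jar, about 50 mm across and 63 mm high, standing loose between the cradle and stands; a bystander. Origin: middle of its underside.
Mind the look-alikes: they are no part of the job. Leave any green look-alike of the stand_a alone.

How it is judged:
On the way, in this order (a step that is already met when the one before it is completed fails the run):
1. the top tray is lowered, still held, to within about 10 mm of its seat on an empty stand (((x of tray_1 in the frame of stand_a between -0.02 and 0.02 m and y of tray_1 in the frame of stand_a between -0.015 and 0.015 m and z of tray_1 in the frame of stand_a between 0.025 and 0.042 m and contact force between the fingers and tray_1 above 0.5 N) or (x of tray_1 in the frame of stand_b between -0.02 and 0.02 m and y of tray_1 in the frame of stand_b between -0.015 and 0.015 m and z of tray_1 in the frame of stand_b between 0.025 and 0.042 m and contact force between the fingers and tray_1 above 0.5 N))), for 0.05 s.
2. the top tray sits on that stand, let go (contact force between the fingers and tray_1 below 0.1 N and ((x of tray_1 in the frame of stand_a between -0.015 and 0.015 m and y of tray_1 in the frame of stand_a between -0.008 and 0.008 m and z of tray_1 in the frame of stand_a between 0.025 and 0.036 m and angle between tray_1's own z axis and vertical below 0.08 rad and angle between the x axis of tray_1 and the x axis of stand_a, either way round below 0.17 rad) or (x of tray_1 in the frame of stand_b between -0.015 and 0.015 m and y of tray_1 in the frame of stand_b between -0.008 and 0.008 m and z of tray_1 in the frame of stand_b between 0.025 and 0.036 m and angle between tray_1's own z axis and vertical below 0.08 rad and angle between the x axis of tray_1 and the x axis of stand_b, either way round below 0.17 rad))), for 0.2 s.
3. the second tray is lowered, still held, to within about 10 mm of its seat on the other empty stand (((x of tray_2 in the frame of stand_a between -0.02 and 0.02 m and y of tray_2 in the frame of stand_a between -0.015 and 0.015 m and z of tray_2 in the frame of stand_a between 0.025 and 0.042 m and contact force between the fingers and tray_2 above 0.5 N) or (x of tray_2 in the frame of stand_b between -0.02 and 0.02 m and y of tray_2 in the frame of stand_b between -0.015 and 0.015 m and z of tray_2 in the frame of stand_b between 0.025 and 0.042 m and contact force between the fingers and tray_2 above 0.5 N))), for 0.05 s.
4. the second tray sits on that stand, let go (contact force between the fingers and tray_2 below 0.1 N and ((x of tray_2 in the frame of stand_a between -0.015 and 0.015 m and y of tray_2 in the frame of stand_a between -0.008 and 0.008 m and z of tray_2 in the frame of stand_a between 0.025 and 0.036 m and angle between tray_2's own z axis and vertical below 0.08 rad and angle between the x axis of tray_2 and the x axis of stand_a, either way round below 0.17 rad) or (x of tray_2 in the frame of stand_b between -0.015 and 0.015 m and y of tray_2 in the frame of stand_b between -0.008 and 0.008 m and z of tray_2 in the frame of stand_b between 0.025 and 0.036 m and angle between tray_2's own z axis and vertical below 0.08 rad and angle between the x axis of tray_2 and the x axis of stand_b, either way round below 0.17 rad))), for 0.2 s.
At the end, for the whole second after the job is handed in: tray_1 and tray_2 sit one on each of stand_a and stand_b: within 15 mm lengthwise and 8 mm across, ribs on the bars, level within 0.08 rad, aligned within 0.17 rad, released, at rest; tray_3 within 10 mm, tray_done 15 mm, jars upright and 20 mm of their starts ((((x of tray_1 in the frame of stand_a between -0.015 and 0.015 m and y of tray_1 in the frame of stand_a between -0.008 and 0.008 m and z of tray_1 in the frame of stand_a between 0.025 and 0.036 m and angle between tray_1's own z axis and vertical below 0.08 rad and angle between the x axis of tray_1 and the x axis of stand_a, either way round below 0.17 rad) and (x of tray_2 in the frame of stand_b between -0.015 and 0.015 m and y of tray_2 in the frame of stand_b between -0.008 and 0.008 m and z of tray_2 in the frame of stand_b between 0.025 and 0.036 m and angle between tray_2's own z axis and vertical below 0.08 rad and angle between the x axis of tray_2 and the x axis of stand_b, either way round below 0.17 rad)) or ((x of tray_1 in the frame of stand_b between -0.015 and 0.015 m and y of tray_1 in the frame of stand_b between -0.008 and 0.008 m and z of tray_1 in the frame of stand_b between 0.025 and 0.036 m and angle between tray_1's own z axis and vertical below 0.08 rad and angle between the x axis of tray_1 and the x axis of stand_b, either way round below 0.17 rad) and (x of tray_2 in the frame of stand_a between -0.015 and 0.015 m and y of tray_2 in the frame of stand_a between -0.008 and 0.008 m and z of tray_2 in the frame of stand_a between 0.025 and 0.036 m and angle between tray_2's own z axis and vertical below 0.08 rad and angle between the x axis of tray_2 and the x axis of stand_a, either way round below 0.17 rad))) and contact force between the fingers and tray_1 below 0.1 N and contact force between the fingers and tray_2 below 0.1 N and linear speed of each of tray_1, tray_2 below 0.02 m/s and not (distance of tray_3 from where it was at the start of the episode above 0.01 m) and not (distance of tray_done from where it was at the start of the episode above 0.015 m) and not (distance of any of jar_0, jar_1 from where it was at the start of the episode above 0.02 m or angle between any of jar_0, jar_1's own z axis and vertical above 0.35 rad)); the robot touches nothing.
It fails at once if the second tray is pulled out of place (10 mm) before the first tray sits on an empty stand (distance of tray_2 from where it was at the start of the episode above 0.01 m and not ((x of tray_1 in the frame of stand_a between -0.025 and 0.025 m and y of tray_1 in the frame of stand_a between -0.02 and 0.02 m and z of tray_1 in the frame of stand_a between 0.025 and 0.045 m) or (x of tray_1 in the frame of stand_b between -0.025 and 0.025 m and y of tray_1 in the frame of stand_b between -0.02 and 0.02 m and z of tray_1 in the frame of stand_b between 0.025 and 0.045 m))).
It fails at once if the lowest tray is shifted by more than 10 mm (distance of tray_3 from where it was at the start of the episode above 0.01 m).
It fails at once if the tray already set out is shifted by more than 15 mm (distance of tray_done from where it was at the start of the episode above 0.015 m).
It fails at once if a glaze jar is shifted by more than 20 mm or tipped (distance of any of jar_0, jar_1 from where it was at the start of the episode above 0.02 m or angle between any of jar_0, jar_1's own z axis and vertical above 0.35 rad).
It also fails if it takes over 64 s, if anything falls off the work surface, if the arm or the gripper's body presses on something with over 40 N, if the wrist force passes 120 N, or if a joint passes its speed limit or range.

## Robot

A 6-joint arm with a two-finger parallel gripper is mounted at the origin on a cart in front of the work surface, level with it; the furniture and walls round the work are solid. World frame = base frame: x ahead of the robot, y to its left, z up, the work surface at z = 0. Lengths are in m, angles in rad, forces in N, time in s.
With the tool pointing down it reaches from about 0.375 to 0.9 m from the base axis. Payload 3.1 kg.
Tool frame: the origin (TCP) lies at the very end of the fingers, on their centre line; the grasp point (between the pads) lies bot.tcp_to_grasp behind it (bot.tcp_to_grasp is the distance from the TCP to the grasp point, in m); x points along the fingers, z is the direction in which the jaws open and shut, and the axes are right-handed (so a half turn about x gives the same grasp; the last joint's range is limited). The gripper opens to 87 mm and grips with 3 to 60 N. Pads are 19 mm wide; open, the fingers measure 117 mm over their backs; the gripper's body (75 mm by 190 mm) begins 51 mm behind the grasp point.
Start: joints at [1.04, 0.527, 1.433, -0, 1.181, -0.178], TCP at [0.216, 0.586, 0.223] pointing down, gripper open.
Joint ranges: [-3.08, 3.08], [-0.75, 2.2], [0.22, 2.44], [-1.43, 4.57], [0, 2.65], [-2.85, 2.85]. Speed limits (rad/s): [2.79, 2.79, 3.14, 3.14, 3.14, 3.14].

## Interface

Orientations are given as a unit quaternion [w, x, y, z].
In Python, from workcell import bot, capture, ticket, trace gives the robot as it stands. The module is installed in compiled form; this text tells all that it offers.
- The arm moves only by the shell command python3 -m jog 'ROWS' [FORCE]. ROWS is JSON, a list that holds one entry, the list of rows, each a list of 7 numbers: the turn, a rotation vector about the world's x, y, z in rad, then the shift along the world's x, y, z in cm, then the finger opening in cm, from 0 to 8.7. In form: [[[ax, ay, az, x, y, z, gripper], ...]]. A call has 1 to 12 rows; each row is the pose to reach, as a shift and turn from the pose commanded when the call began; what a row does not reach only later rows make up. A row lasts 1/12 s, in which the tool goes at most 41.7 mm and 7.16 degrees, less where a joint would pass 70% of its speed; a pose out of reach is approached as far as the arm can. A call with a gripper value outside its range is refused whole. The fingers move at their own pace and stop on an object; FORCE is the grip in N (left out, the last holds). Time passes only in rows, so rows that repeat a pose let the fingers close. It gives the time, the measured TCP pose, the force and the opening at its end, in the units of the state.
- bot.observe(): the state, without advancing time (a new reading comes with each control period).
- capture(name): name is "side" or "top" or "wrist"; returns a dict with "frame" (420x560x3 uint8, red, green, blue), "intrinsics" (3x3 intrinsics, pixels), "rvec" (rotation vector, rad) and "tvec" (3), from world to camera coordinates, as OpenCV has them; the wrist camera has in their place "hand_eye" (4x4, takes a point from camera to tool coordinates, whose origin is the TCP and whose axes are the tool frame's). Camera axes: x right, y down, z forward; pixel columns grow to the right and rows downward; lengths in m; the calibration is good to about 2 mm. A picture is of the moment at which its call begins: read the wrist's pose just before it. There is no depth.
- ticket.finish_job(): hands the job in, once; it reports no verdict.
Trained networks look in a picture, given as the dict that the camera call returned (one of the last four; its "shot" number tells which), for a name from the list of things; names that differ only in an ending like _2 or _b are one class to them, and where a whole thing is asked for, a point or a joint stands for the part that bears it (a point fixed in the world has none). Each returns a list of dicts, best first, with "score" (0 to 1); they miss things now and then, are a little off and sometimes report something else, mostly with a low value. They report only what shows in the picture. A call takes as long as a camera call. They do not tell look-alikes from the thing itself.
- trace(name, picture): "mask" (420x560 bool, what is visible of it) and "pixel" ([row, column] in pixels, amid what is visible of it).
The state is a dict: "t": time; "joint_pos": joint angles; "dq": joint speeds; "joint_efforts": joint torques, N m; "ee_pos": TCP position; "ee_rot": TCP orientation; "ft_force": force on the tool from outside, world axes, zero at the start; "torque": the same for the moment, N m; "grip_width": finger opening in m.
Only numpy, scipy, OpenCV 4.12 (cv2) and the standard library are available. Lean on these libraries where they do the work, as an engineer would, in place of code of your own. Each camera call takes 0.05 s, during which the arm holds its last target.

## Working session

There is one attempt and no reset: what is moved stays moved. The work goes in short steps, Python scripts to look and compute and a shell command to move; the robot and the scene stay as the last step left them, time stands still between calls to the robot, and variables do not carry over. Pictures are saved under pics/ and viewed, and the job is handed in when it is done.

```bash
mkdir -p pics; ls; python3 - <<'E'
from workcell import bot, capture, ticket, trace
import cv2
s=bot.observe(); print(s, bot.tcp_to_grasp)
for n in ["side","top","wrist"]:
    c=capture(n); cv2.imwrite(f"pics/{n}0.png",cv2.cvtColor(c["frame"],cv2.COLOR_RGB2BGR))
    print(n,{k:v for k,v in c.items() if k!="frame"})
E
```

```text
pics
{'t': 0.0, 'joint_pos': array([ 1.03944326e+00,  5.28500893e-01,  1.43389009e+00,  1.56672790e-05,
        1.18136607e+00, -1.78505927e-01]), 'dq': array([ 0.00128298, -0.00213846, -0.00090089,  0.00104269,  0.0003667 ,
       -0.00129007]), 'joint_efforts': array([-3.12211869e-04, -4.40043640e+01, -1.76595908e+01,  6.34004991e-02,
        5.80443267e-02, -1.49971606e-04]), 'ee_pos': array([0.21558323, 0.58587596, 0.22155417]), 'ee_rot': array([ 0.57929704, -0.40479666,  0.58069216,  0.40416731]), 'ft_force': array([-0.06076053, -0.05126705,  0.16761574]), 'torque': array([-0.01295019, -0.01274504, -0.00862699]), 'grip_width': 0.08671741205482215} 0.0187
side {'intrinsics': array([[415.89952649,   0.        , 280.64614757],
       [  0.        , 415.89952649, 209.13407725],
       [  0.        ,   0.        ,   1.        ]]), 'rvec': array([ 0.04004985,  2.67048368, -1.60320425]), 'tvec': array([0.57088819, 0.0950637 , 1.19481534]), 'shot': 1}
top {'intrinsics': array([[531.70322101,   0.        , 277.15114056],
       [  0.        , 531.70322101, 213.11695483],
       [  0.        ,   0.        ,   1.        ]]), 'rvec': array([ 2.16405758, -2.15637996,  0.10878832]), 'tvec': array([-0.04590738,  0.56293866,  1.51077841]), 'shot': 2}
wrist {'intrinsics': array([[317.17132314,   0.        , 280.80005906],
       [  0.        , 317.17132314, 207.98917485],
       [  0.        ,   0.        ,   1.        ]]), 'hand_eye': array([[ 1.15402950e-03, -2.93054572e-01,  9.56095020e-01,
        -1.62534906e-01],
       [-4.46832625e-04, -9.56095712e-01, -2.93054244e-01,
         7.99151249e-02],
       [ 9.99999234e-01, -8.90212044e-05, -1.23430900e-03,
        -5.66006404e-05],
       [ 0.00000000e+00,  0.00000000e+00,  0.00000000e+00,
         1.00000000e+00]]), 'shot': 3}
```

View pics/side0.png

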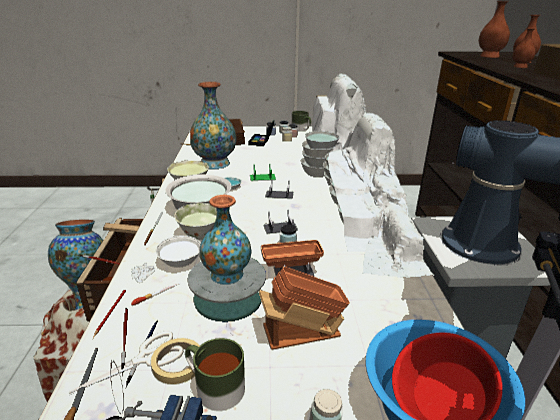

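View pics/top0.png

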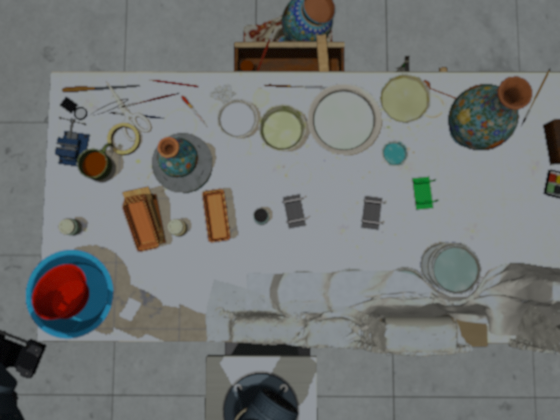

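View pics/wrist0.png

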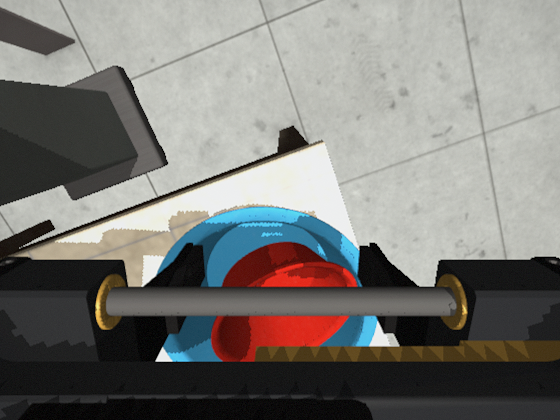

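The top view shows the nest in its cradle at about (144,218), tray_done at (217,215), and grey empty stands at (293,210) and (371,212). The green look-alike is at (424,193). The jars are near (177,228) and (261,215), with another at (69,226).

```bash
cat > h.py <<'E'
from workcell import bot, capture, ticket, trace
import numpy as np, cv2
from scipy.spatial.transform import Rotation as R
def q2R(q): return R.from_quat([q[1],q[2],q[3],q[0]]).as_matrix()
def cam(name):
    s=bot.observe(); c=capture(name)
    if name=="wrist":
        H=c["hand_eye"]; T=np.eye(4); T[:3,:3]=q2R(s["ee_rot"]); T[:3,3]=s["ee_pos"]
        W=np.linalg.inv(T@H)
    else:
        W=np.eye(4); W[:3,:3]=cv2.Rodrigues(c["rvec"])[0]; W[:3,3]=c["tvec"]
    c["W"]=W; return c
def proj(c,P):
    P=np.atleast_2d(P); p=P@c["W"][:3,:3].T+c["W"][:3,3]; q=p@c["intrinsics"].T
    return q[:,:2]/q[:,2:]
def ray(c,u,v,z):
    d=np.linalg.inv(c["intrinsics"])@[u,v,1]; Rm=c["W"][:3,:3]; o=-Rm.T@c["W"][:3,3]; d=Rm.T@d
    return o+d*(z-o[2])/d[2]
def save(c,f,box=None,k=1):
    im=cv2.cvtColor(c["frame"],cv2.COLOR_RGB2BGR) if isinstance(c,dict) else c
    if box: x0,y0,x1,y1=box; im=im[y0:y1,x0:x1]
    cv2.imwrite(f,cv2.resize(im,None,fx=k,fy=k,interpolation=cv2.INTER_CUBIC))
E
python3 - <<'E'
from h import *
for cn in ["top","side"]:
    c=cam(cn); save(c,f"pics/{cn}1.png",(100,160,460,270) if cn=="top" else (240,150,370,360),2.2 if cn=="top" else 2.8)
    for n in ["tray_1","cradle","stand_a","jar_0"]:
        for r in trace(n,c):
            v,u=r["pixel"]; m=r["mask"]; ys,xs=np.where(m)
            z={"tray_1":.1,"cradle":.05,"stand_a":.02,"jar_0":.06}[n]
            print(cn,n,round(r["score"],2),int(u),int(v),m.sum(),(xs.min(),xs.max(),ys.min(),ys.max()),ray(c,u,v,z).round(3))
E
```

```text
top tray_1 0.71 141 224 1265 (np.int64(122), np.int64(159), np.int64(199), np.int64(251)) [0.523 0.331 0.1  ]
top tray_1 0.53 132 201 64 (np.int64(124), np.int64(154), np.int64(197), np.int64(224)) [0.588 0.357 0.1  ]
top tray_1 0.31 213 215 1211 (np.int64(202), np.int64(230), np.int64(189), np.int64(242)) [0.548 0.131 0.1  ]
top tray_1 0.2 293 211 597 (np.int64(283), np.int64(306), np.int64(195), np.int64(228)) [ 0.561 -0.09   0.1  ]
top cradle 0.62 154 205 514 (np.int64(123), np.int64(165), np.int64(187), np.int64(243)) [0.581 0.309 0.05 ]
top stand_a 0.75 424 192 580 (np.int64(413), np.int64(438), np.int64(177), np.int64(209)) [ 0.627 -0.475  0.02 ]
top stand_a 0.64 293 211 574 (np.int64(283), np.int64(304), np.int64(195), np.int64(228)) [ 0.571 -0.093  0.02 ]
top stand_a 0.58 369 208 630 (np.int64(361), np.int64(385), np.int64(196), np.int64(229)) [ 0.578 -0.313  0.02 ]
top jar_0 0.68 181 227 288 (np.int64(168), np.int64(188), np.int64(219), np.int64(236)) [0.518 0.228 0.06 ]
top jar_0 0.56 259 214 250 (np.int64(253), np.int64(269), np.int64(208), np.int64(225)) [0.557 0.007 0.06
[... 304 characters left out ...]
64(308)) [0.514 0.317 0.1  ]
side cradle 0.67 296 324 2710 (np.int64(259), np.int64(342), np.int64(291), np.int64(349)) [0.553 0.37  0.05 ]
side stand_a 0.77 279 191 207 (np.int64(266), np.int64(292), np.int64(188), np.int64(198)) [ 0.566 -0.302  0.02 ]
side stand_a 0.65 273 225 204 (np.int64(264), np.int64(295), np.int64(218), np.int64(232)) [ 0.591 -0.072  0.02 ]
side stand_a 0.47 307 266 168 (np.int64(274), np.int64(312), np.int64(265), np.int64(275)) [0.509 0.132 0.02 ]
side stand_a 0.47 264 175 135 (np.int64(251), np.int64(274), np.int64(171), np.int64(180)) [ 0.616 -0.447  0.02 ]
side jar_0 0.8 287 234 318 (np.int64(279), np.int64(297), np.int64(224), np.int64(243)) [0.555 0.046 0.06 ]
```

```bash
ls pics
```

```text
side0.png
side1.png
top0.png
top1.png
wrist0.png
```

View pics/top1.png

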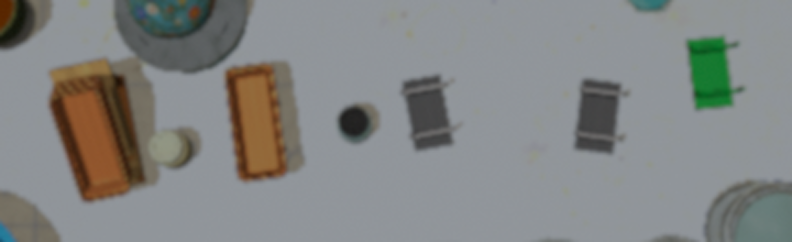

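View pics/side1.png

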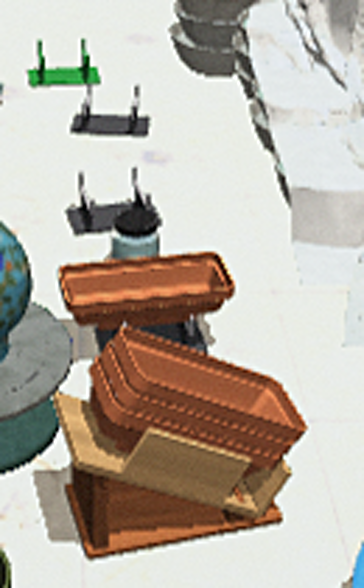

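```bash
cat >> h.py <<'E'
def rr(L,Wd,r=.014,n=5):
    p=[]
    for sx,sy,a0 in [(1,1,0),(-1,1,90),(-1,-1,180),(1,-1,270)]:
        for a in np.linspace(a0,a0+90,n): p.append([sx*(L/2-r)+r*np.cos(np.radians(a)),sy*(Wd/2-r)+r*np.sin(np.radians(a))])
    return np.array(p)
def rim(z,L=.15,W=.064): p=rr(L,W); return np.c_[p,np.full(len(p),z)]
Rt=R.from_euler("y",-30,degrees=True).as_matrix()  # tray z leans to -x
def nestT(x,y,yaw,k=2):  # tray k steps above lowest, world
    T=np.eye(4); Rz=R.from_euler("z",yaw).as_matrix(); T[:3,:3]=Rz@Rt
    T[:3,3]=Rz@(np.array([.02,0,.058])+Rt[:,2]*.014*k)+[x,y,0]; return T
def tf(T,P): return P@T[:3,:3].T+T[:3,3]
def silh(c,pts_list):
    m=np.zeros((420*4,560*4),np.uint8)
    for P in pts_list:
        h=cv2.convexHull((proj(c,P)*4+1.5).astype(np.float32)); cv2.fillConvexPoly(m,h.astype(np.int32),255)
    return cv2.resize(m,(560,420),interpolation=cv2.INTER_AREA)/255.
E
python3 - <<'E'
from h import *
s=bot.observe(); print(q2R(s["ee_rot"]).round(3))
c=cam("top"); m=trace("tray_1",c)[0]["mask"]
cnt=max(cv2.findContours(m.astype(np.uint8),0,2)[0],key=len); print(cv2.minAreaRect(cnt))
from scipy.optimize import minimize
mf=m.astype(float)
f=lambda p: np.abs(silh(c,[tf(nestT(*p),rim(.043)),])-mf).sum()
best=min((minimize(f,[.53,.33,y0],method="Nelder-Mead",options=dict(initial_simplex=[[.53,.33,y0],[.55,.33,y0],[.53,.35,y0],[.53,.33,y0+.1]])) for y0 in (-.1,.15,.3)),key=lambda r:r.fun)
print(best.x,best.fun,m.sum())
for u,v in [(182,190),(182,160),(170,150)]: print(ray(c,u,v,.05),ray(c,u,v,.2))
for u,v in [(300,275),(370,275),(290,330),(225,285)]: print(ray(c,u,v,.0),ray(c,u,v,.2))
T=nestT(*best.x); print(T.round(3))
E
```

```text
[[ 0.    -0.938  0.346]
 [ 0.     0.346  0.938]
 [-1.    -0.     0.   ]]
((140.64999389648438, 225.95001220703125), (52.810035705566406, 24.66576385498047), 71.56504821777344)
[0.52984156 0.32965225 0.2208687 ] 55.780392156862746 1244
[0.62717032 0.23039753 0.05      ] [0.60401729 0.20171616 0.2       ]
[0.71512011 0.23248934 0.05      ] [0.68324781 0.20360059 0.2       ]
[0.74461804 0.26813504 0.05      ] [0.70982134 0.2357124  0.2       ]
[ 0.38497625 -0.11104149  0.        ] [ 0.38608352 -0.10437044  0.2       ]
[ 0.38581719 -0.31504508  0.        ] [ 0.38681686 -0.28227033  0.2       ]
[ 0.22714063 -0.08208018  0.        ] [ 0.24844408 -0.07911494  0.2       ]
[0.35510177 0.1076566  0.        ] [0.36003169 0.08634367 0.2       ]
[[ 0.845 -0.219 -0.488  0.536]
 [ 0.19   0.976 -0.11   0.331]
 [ 0.5    0.     0.866  0.082]
 [ 0.     0.     0.     1.   ]]
```

```bash
cat >> h.py <<'E'
def goalR(T):  # tool orientation for gripping a tray in pose T
    x=-T[:3,2]; z=T[:3,1]; return np.c_[x,np.cross(z,x),z]
def delta(p,Rg):
    s=bot.observe(); rv=R.from_matrix(Rg@q2R(s["ee_rot"]).T).as_rotvec()
    print("turn",rv.round(3),"shift cm",((p-s["ee_pos"])*100).round(2),"deg",np.degrees(np.linalg.norm(rv)).round(1))
E
python3 - <<'E'
from h import *
T=nestT(.53,.33,.22); p=tf(T,np.array([0,0,.043+.12])); print(p); delta(p,goalR(T))
c=cam("side")
for u,v in [(378,115),(345,75),(335,160),(370,210)]:
    d=np.linalg.inv(c["intrinsics"])@[u,v,1]; Rm=c["W"][:3,:3]; o=-Rm.T@c["W"][:3,3]; d=Rm.T@d
    for X in (.15,.25,.35): print(u,v,(o+d*(X-o[0])/d[0]).round(3))
E
```

```text
[0.45631974 0.31352366 0.22341085]
turn [-0.035 -0.53   0.56 ] shift cm [ 24.04 -27.3    0.08] deg 44.2
378 115 [ 0.15  -0.68   0.184]
378 115 [ 0.25  -0.319  0.282]
378 115 [0.35  0.042 0.381]
345 75 [ 0.15  -1.472  0.2  ]
345 75 [ 0.25  -0.94   0.295]
345 75 [ 0.35  -0.408  0.39 ]
335 160 [ 0.15  -1.587 -0.366]
335 160 [ 0.25  -1.03  -0.149]
335 160 [ 0.35  -0.474  0.069]
370 210 [ 0.15  -0.623 -0.227]
370 210 [ 0.25  -0.275 -0.04 ]
370 210 [0.35  0.073 0.148]
```

```bash
python3 -m jog '[[[-0.02,-0.25,0.27,10,-12,4,8.7],[-0.035,-0.53,0.56,24,-27.3,3,8.7],[-0.035,-0.53,0.56,24,-27.3,3,8.7],[-0.035,-0.53,0.56,24,-27.3,2,8.7],[-0.035,-0.53,0.56,24,-27.3,0,8.7],[-0.035,-0.53,0.56,24,-27.3,0,8.7],[-0.035,-0.53,0.56,24,-27.3,0,8.7],[-0.035,-0.53,0.56,24,-27.3,0,8.7],[-0.035,-0.53,0.56,24,-27.3,0,8.7],[-0.035,-0.53,0.56,24,-27.3,0,8.7],[-0.035,-0.53,0.56,24,-27.3,0,8.7],[-0.035,-0.53,0.56,24,-27.3,0,8.7]]]' 30
python3 - <<'E'
from h import *
c=cam("wrist"); 
im=cv2.cvtColor(c["frame"],cv2.COLOR_RGB2BGR)
save(im,"pics/w1.png")
for r in trace("tray_1",c): print(r["score"],r["pixel"],r["mask"].sum())
E
```

```text
t: 1.8
ee_pos: [0.4559, 0.3134, 0.2227]
ee_rot: [-0.57, 0.647, -0.284, -0.418]
ft_force: [-0.5, -0.6, -1.0]
grip_width: 0.0869
0.9 [188.7, 281.9] 10830
```

View pics/w1.png

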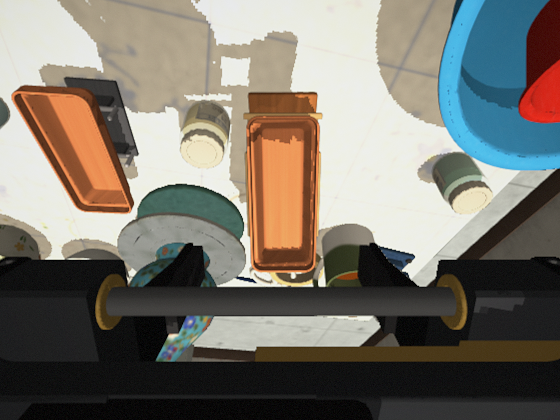

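The wrist view shows the top tray squarely between the fingers, with its rim spanning columns 247–320 and rows 115–272. The jar is at (203,140) and tray_done at (85,150). Next I fit the pose.

```bash
cat > fit.py <<'E'
from h import *
from scipy.optimize import minimize
cs=[cam("wrist"),cam("top"),cam("side")]
out=[]
for c,n in zip(cs,["wrist","top","side"]):
    for r in trace("tray_1",c)[:3]:
        mf=r["mask"].astype(float); 
        print(n,r["score"],mf.sum(),r["pixel"])
    # highest tray in picture
c=cs[0]; r=trace("tray_1",c)[0]; mf=r["mask"].astype(float)
f=lambda p: np.abs(silh(c,[tf(nestT(*p,2),rim(.043)),tf(nestT(*p,2),rim(.031))])-mf).sum()
b=minimize(f,[.53,.33,.22],method="Nelder-Mead",options=dict(initial_simplex=[[.53,.33,.22],[.54,.33,.22],[.53,.34,.22],[.53,.33,.27]]))
print("wrist",b.x,b.fun)
im=cv2.resize(cv2.cvtColor(c["frame"],cv2.COLOR_RGB2BGR)[90:290,200:370],None,fx=3,fy=3,interpolation=cv2.INTER_CUBIC)
for z,k,col in [(.043,2,(0,255,0)),(.031,2,(255,255,0)),(.043,1,(255,0,255))]:
    q=((proj(c,tf(nestT(*b.x,k),rim(z)))+.5-[200,90])*3).astype(np.int32); cv2.polylines(im,[q],True,col,1)
cv2.imwrite("pics/fit1.png",im)
c=cs[2]; im=cv2.resize(cv2.cvtColor(c["frame"],cv2.COLOR_RGB2BGR)[255:355,250:360],None,fx=6,fy=6,interpolation=cv2.INTER_CUBIC)
for z,k,col in [(.043,2,(0,255,0)),(.031,2,(255,255,0)),(.043,1,(255,0,255)),(.043,0,(0,0,255)),(.031,0,(0,0,255))]:
    q=((proj(c,tf(nestT(*b.x,k),rim(z)))+.5-[250,255])*6).astype(np.int32); cv2.polylines(im,[q],True,col,1)
cv2.imwrite("pics/fit2.png",im)
E
python3 fit.py
```

```text
wrist 0.98 10707.0 [190.3, 279.1]
top 0.95 1085.0 [221.2, 139.3]
top 0.65 39.0 [197.9, 137.5]
top 0.48 16.0 [200.5, 126.4]
side 0.9 1411.0 [288.6, 316.2]
side 0.76 503.0 [298.2, 302.4]
side 0.72 481.0 [304.1, 285.7]
wrist [0.526676   0.32986128 0.21526354] 310.6235294117647
```

View pics/fit1.png

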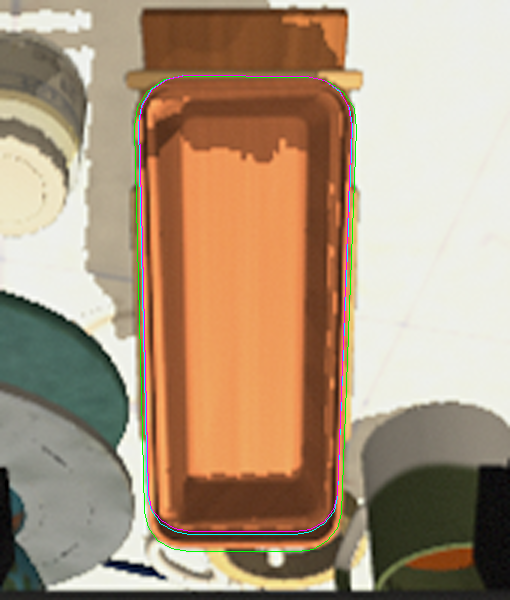

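View pics/fit2.png

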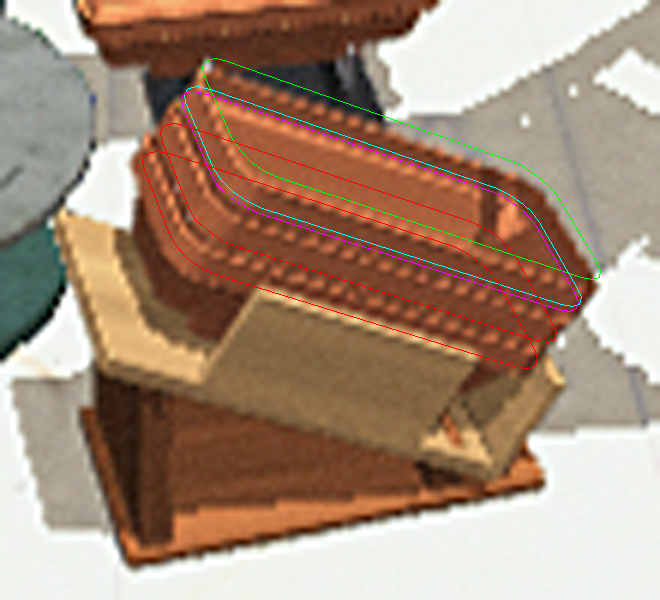

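```bash
cat > fit2.py <<'E'
from h import *
from scipy.optimize import minimize
for n in ["wrist","top","side"]:
    c=cam(n); im=cv2.cvtColor(c["frame"],cv2.COLOR_RGB2BGR)
    b=max(trace("tray_1",c),key=lambda r:r["score"]*(r["mask"].sum()>800))
    m=b["mask"].astype(np.uint8)
    hull=cv2.convexHull(cv2.findNonZero(m)); mf=np.zeros_like(m); cv2.fillConvexPoly(mf,hull,1)
    f=lambda p: np.abs(silh(c,[np.r_[tf(nestT(*p[:3],2),rim(.043)),tf(nestT(*p[:3],2),rim(.031))]])-mf).sum()
    r=minimize(f,[.527,.33,.215],method="Nelder-Mead",options=dict(initial_simplex=[[.527,.33,.215],[.54,.33,.215],[.527,.342,.215],[.527,.33,.265]]))
    print(n,r.x.round(4),r.fun,mf.sum(), f([.5267,.3299,.2153]))
    if n=="side":
        x=cv2.resize(im[255:355,250:360],None,fx=6,fy=6,interpolation=cv2.INTER_CUBIC); mm=cv2.resize(m[255:355,250:360],None,fx=6,fy=6,interpolation=cv2.INTER_NEAREST)
        cs,_=cv2.findContours(mm,0,1); cv2.drawContours(x,cs,-1,(255,0,0),1); 
        q=((proj(c,tf(nestT(*r.x,2),rim(.043)))+.5-[250,255])*6).astype(np.int32); cv2.polylines(x,[q],True,(0,255,0),1)
        cv2.imwrite("pics/fit3.png",x)
E
python3 fit2.py
```

```text
wrist [0.5258 0.33   0.2302] 244.14901960784317 11123 319.26666666666665
top [0.5321 0.333  0.2219] 201.5686274509804 1086 255.89019607843136
side [0.5292 0.3372 0.2061] 89.46666666666667 1475 376.078431372549
```

View pics/fit3.png

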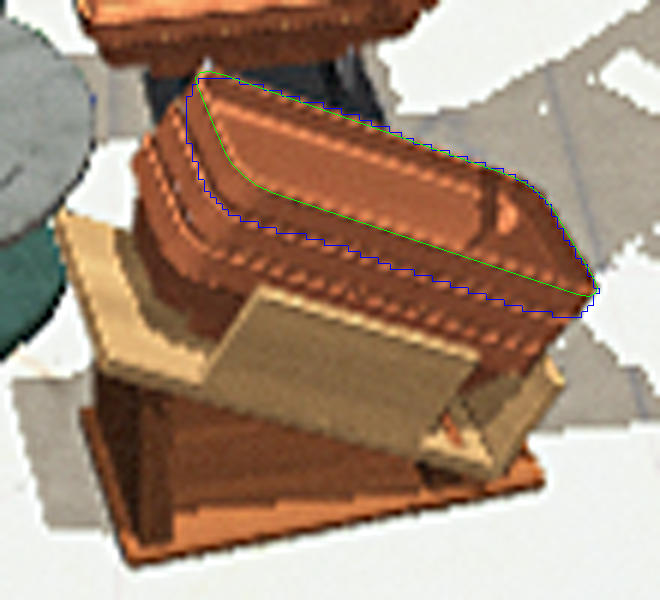

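```bash
python3 - <<'E'
from h import *
T=nestT(.527,.331,.222); np.save("T.npy",T)
for z in (.055,.033): delta(tf(T,np.array([0,0,z])),goalR(T))
E
```

```text
turn [-0.     0.     0.001] shift cm [ 5.01  1.28 -9.27] deg 0.1
turn [-0.     0.     0.001] shift cm [  6.08   1.52 -11.17] deg 0.1
```

```bash
python3 -m jog '[[[0,0,0,1.7,0.4,-3.1,8.7],[0,0,0,3.3,0.8,-6.2,8.7],[0,0,0,4.5,1.1,-8.4,8.7],[0,0,0,5.0,1.3,-9.3,8.7],[0,0,0,5.0,1.3,-9.3,8.7],[0,0,0,5.0,1.3,-9.3,8.7]]]' 30
python3 - <<'E'
from h import *
c=cam("side"); save(c,"pics/s2.png",(240,200,370,350),4.6)
c=cam("wrist"); save(c,"pics/w2.png")
E
```

```text
t: 3.05
ee_pos: [0.5058, 0.3262, 0.1288]
ee_rot: [-0.569, 0.648, -0.284, -0.419]
ft_force: [-0.1, -0.0, 0.5]
grip_width: 0.0872
```

View pics/s2.png

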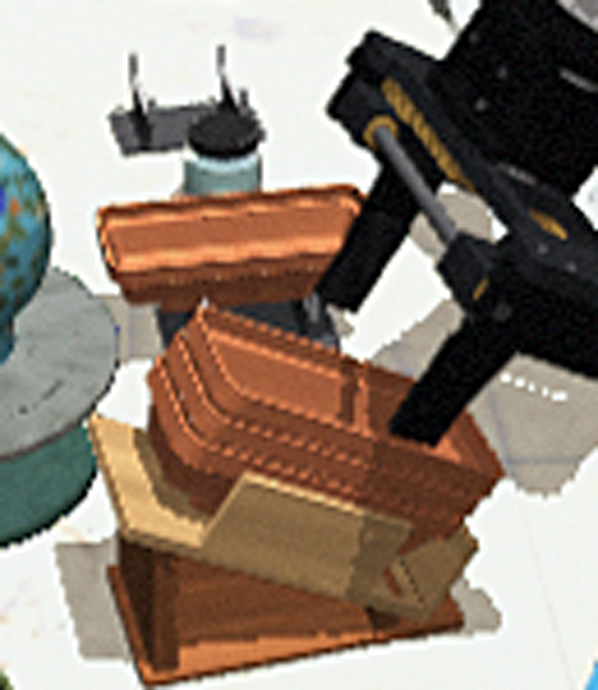

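View pics/w2.png

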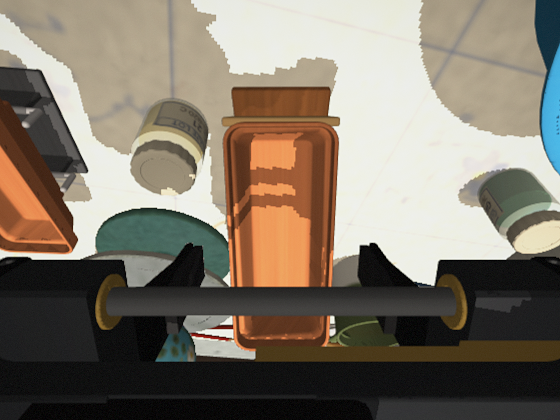

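```bash
cat > ov.py <<'E'
from h import *
import sys
T=np.load("T.npy"); s=bot.observe(); Rr=q2R(s["ee_rot"]); p=s["ee_pos"]; w=s["grip_width"]/2
print("tcp in tray mm",((p-T[:3,3])@T[:3,:3]*1e3).round(1), "F",s["ft_force"].round(1),"w",s["grip_width"])
c=cam("side"); x0,y0=240,200; im=cv2.resize(cv2.cvtColor(c["frame"],cv2.COLOR_RGB2BGR)[y0:350,x0:370],None,fx=4.6,fy=4.6,interpolation=cv2.INTER_CUBIC)
def L(P,col):
    q=((proj(c,P)+.5-[x0,y0])*4.6).astype(np.int32); cv2.polylines(im,[q],True,col,1)
for sg in (1,-1):
    for a in (w,w+.015): L(np.array([p+Rr@[0,b,sg*a] for b in (-.0095,.0095)]+[p+Rr@[-.04,b,sg*a] for b in (.0095,-.0095)]),(255,0,0))
L(tf(T,rim(.043)),(0,255,0)); L(tf(T,rim(.031)),(255,255,0))
cv2.imwrite(sys.argv[1],im)
E
python3 ov.py pics/o2.png
```

```text
tcp in tray mm [ 0.   0.3 55.5] F [0.2 1.1 0.2] w 0.08710544165484005
```

View pics/o2.png

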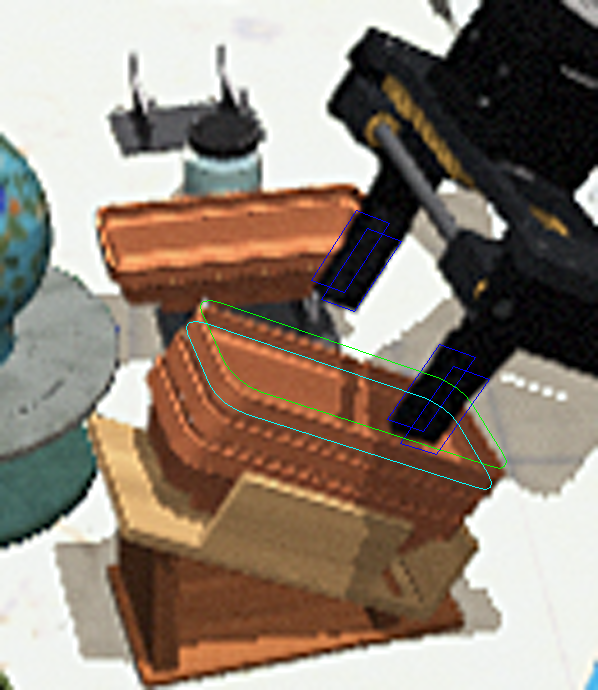

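The fingers project where expected in the side view. The tray appears 3–4 mm lower or nearer than the wrist fit says, so I take a compromise and go down to the rim band.

```bash
python3 - <<'E'
from h import *
T=nestT(.5275,.3325,.217); np.save("T.npy",T)
delta(tf(T,np.array([0,0,.0315])),goalR(T))
E
```

```text
turn [-0.001  0.002 -0.004] shift cm [ 1.22  0.38 -2.11] deg 0.2
```

```bash
python3 -m jog '[[[0,0,-0.004,0.4,0.2,-0.8,8.7],[0,0,-0.004,0.8,0.3,-1.5,8.7],[0,0,-0.004,1.2,0.35,-2.1,8.7],[0,0,-0.004,1.2,0.35,-2.1,8.7],[0,0,-0.004,1.2,0.35,-2.1,8.7]]]' 30
python3 ov.py pics/o3.png; python3 - <<'E'
from h import *
save(cam("wrist"),"pics/w3.png",(180,90,380,400),1.9)
E
```

```text
t: 3.62
ee_pos: [0.5179, 0.3301, 0.1094]
ee_rot: [-0.571, 0.647, -0.285, -0.417]
ft_force: [-0.6, 0.1, -0.3]
grip_width: 0.0871
tcp in tray mm [-0.2 -0.3 31.5] F [-0.6  0.1 -0.3] w 0.08711774922815585
```

View pics/o3.png

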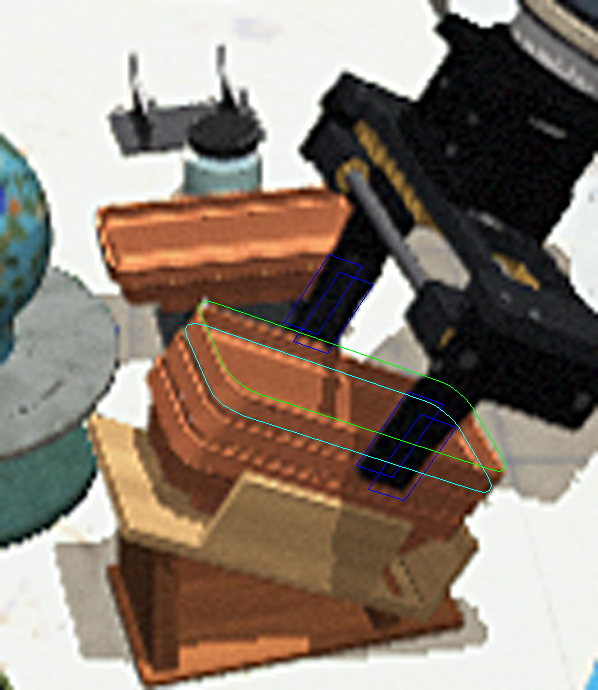

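View pics/w3.png

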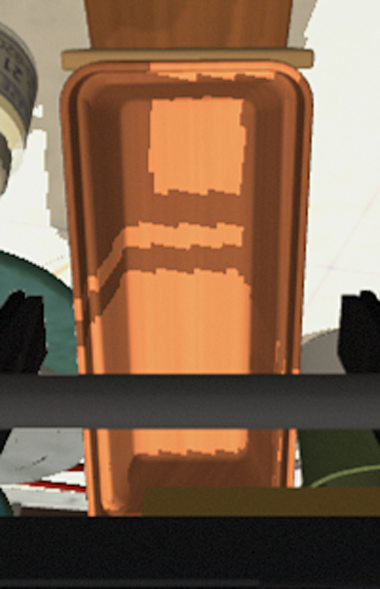

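```bash
python3 -m jog '[[[0,0,0,0,0,0,6.8],[0,0,0,0,0,0,6.8],[0,0,0,0,0,0,6.8],[0,0,0,0,0,0,6.8],[0,0,0,0,0,0,6.8],[0,0,0,0,0,0,6.8]]]' 10
python3 - <<'E'
from h import *
c=cam("side"); save(c,"pics/s4.png",(280,250,350,320),8)
c=cam("wrist"); save(c,"pics/w4.png",(180,90,380,400),1.9)
E
```

```text
t: 4.22
ee_pos: [0.5179, 0.33, 0.1085]
ee_rot: [-0.571, 0.647, -0.285, -0.418]
ft_force: [0.6, 0.8, -0.3]
grip_width: 0.0685
```

View pics/s4.png

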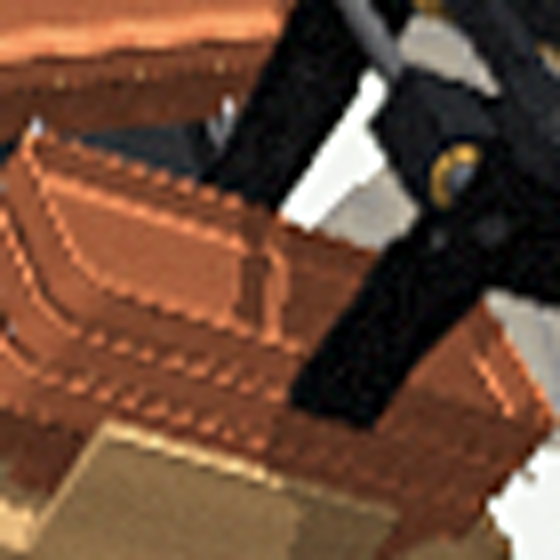

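View pics/w4.png

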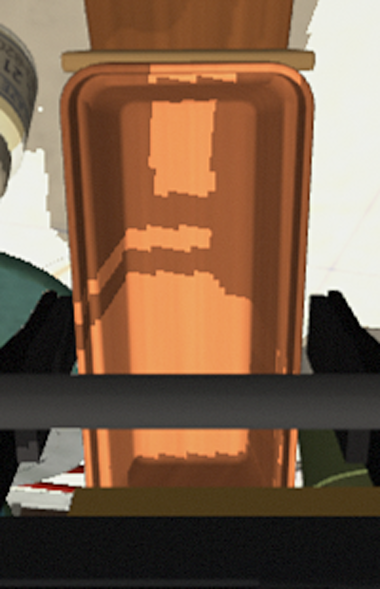

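```bash
cat > ov2.py <<'E'
from h import *
import sys
x0,y0,x1,y1,k=[int(a) for a in sys.argv[3:8]]; cn=sys.argv[2]; th=float(sys.argv[8])
T=np.load("T.npy"); s=bot.observe(); Rr=q2R(s["ee_rot"]); p=s["ee_pos"]; w=s["grip_width"]/2
print("tcp in tray mm",((p-T[:3,3])@T[:3,:3]*1e3).round(1), "F",s["ft_force"].round(1),"w",s["grip_width"])
c=cam(cn); im=cv2.resize(cv2.cvtColor(c["frame"],cv2.COLOR_RGB2BGR)[y0:y1,x0:x1],None,fx=k,fy=k,interpolation=cv2.INTER_CUBIC)
im=cv2.convertScaleAbs(im,alpha=1.6,beta=20)
def L(P,col):
    q=((proj(c,P)+.5-[x0,y0])*k).astype(np.int32); cv2.polylines(im,[q],True,col,1)
for sg in (1,-1):
    for a,col in ((w,(255,0,0)),(w+th,(255,255,255))): L(np.array([p+Rr@[0,b,sg*a] for b in (-.0095,.0095)]+[p+Rr@[-.04,b,sg*a] for b in (.0095,-.0095)]),col)
L(tf(T,rim(.043)),(0,255,0)); L(tf(T,rim(.031)),(255,255,0))
cv2.imwrite(sys.argv[1],im)
E
python3 ov2.py pics/o5.png side 280 250 350 320 8 .008; python3 ov2.py pics/o6.png wrist 180 190 380 340 4 .008
```

```text
tcp in tray mm [-0.7 -0.4 30.7] F [ 0.4 -0.  -0. ] w 0.06822391267779052
tcp in tray mm [-0.7 -0.4 30.7] F [-0.2 -0.2 -0.2] w 0.0679518789448501
```

View pics/o5.png

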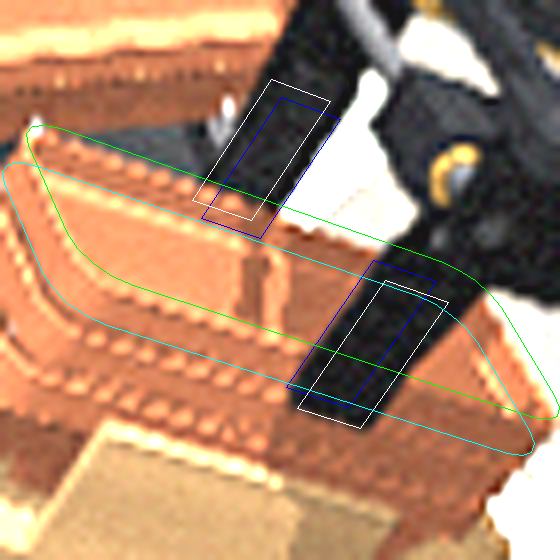

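View pics/o6.png

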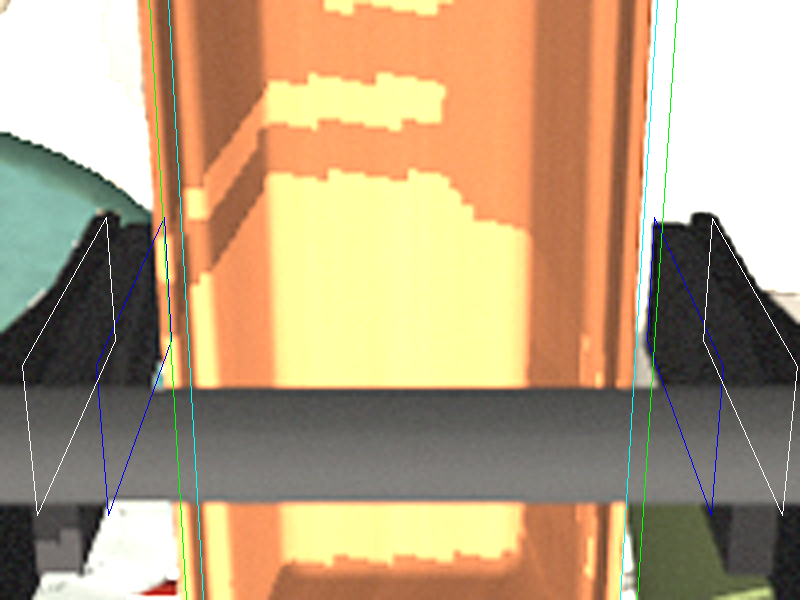

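```bash
python3 - <<'E'
from h import *
from scipy.optimize import minimize
c=cam("side"); 
rs=trace("tray_1",c)
for r in rs: print(r["score"],r["pixel"],r["mask"].sum())
b=max(rs,key=lambda r:r["mask"].sum()*(r["pixel"][0]>275)); m=b["mask"].astype(np.uint8)
hull=cv2.convexHull(cv2.findNonZero(m)); mf=np.zeros_like(m); cv2.fillConvexPoly(mf,hull,1)
for yy in (.329,.331,.333):
    def TT(p):
        T=nestT(p[0],yy,p[2]); T[:3,3]+=T[:3,2]*p[1]; return T
    f=lambda p: np.abs(silh(c,[np.r_[tf(TT(p),rim(.043)),tf(TT(p),rim(.031))]])-mf).sum()
    r=minimize(f,[.527,0,.215],method="Nelder-Mead",options=dict(initial_simplex=[[.527,0,.215],[.54,0,.215],[.527,-.008,.215],[.527,0,.265]]))
    print(yy,r.x.round(4),r.fun,mf.sum())
s=bot.observe(); T=TT(r.x); print((s["ee_pos"]-T[:3,3])@T[:3,:3]*1e3)
E
```

```text
0.93 [296.3, 307.0] 401
0.73 [298.8, 285.0] 504
0.6 [284.8, 308.8] 1145
0.329 [ 0.5249 -0.0078  0.189 ] 90.95294117647059 1458
0.331 [ 0.5252 -0.0063  0.2164] 97.94117647058823 1458
0.333 [ 0.527  -0.0043  0.1869] 81.4078431372549 1458
[-0.30398764 -1.28983142 34.759793  ]
```

Both the side and wrist views put the real tray about 4–5 mm lower than the model, with the TCP about 36 mm up the tray. I go 3 mm deeper and shift 1 mm towards -y.

```bash
python3 -m jog '[[[0,0,0,0.15,-0.07,-0.26,7.0],[0,0,0,0.15,-0.07,-0.26,7.0],[0,0,0,0.15,-0.07,-0.26,6.8],[0,0,0,0.15,-0.07,-0.26,6.8]]]' 10
python3 ov2.py pics/o7.png side 280 250 350 320 8 .008
```

```text
t: 4.85
ee_pos: [0.5194, 0.3292, 0.1058]
ee_rot: [-0.571, 0.647, -0.285, -0.418]
ft_force: [-0.5, -0.7, -0.1]
grip_width: 0.0681
tcp in tray mm [-0.9 -1.4 27.7] F [-0.5 -0.7 -0.1] w 0.06814175743659526
```

View pics/o7.png

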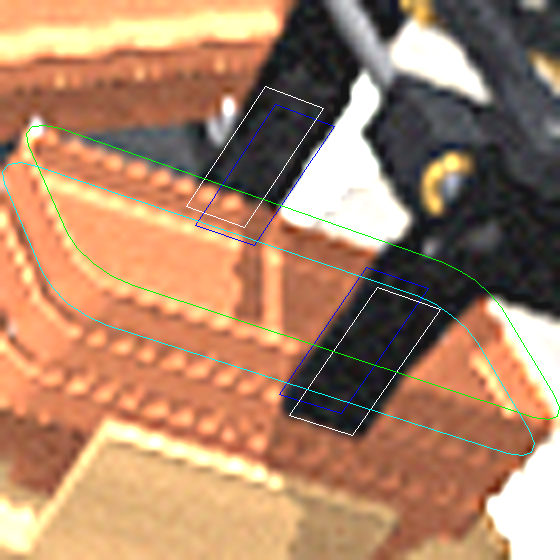

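```bash
python3 -m jog '[[[0,0,0,-0.05,0,0.09,6.8],[0,0,0,-0.05,0,0.09,6.8],[0,0,0,-0.05,0,0.09,6],[0,0,0,-0.05,0,0.09,6],[0,0,0,-0.05,0,0.09,6],[0,0,0,-0.05,0,0.09,6]]]' 25
python3 - <<'E'
from h import *
c=cam("side"); save(c,"pics/s8.png",(280,250,350,320),8)
s=bot.observe(); print(s["ft_force"],s["ee_pos"],s["grip_width"])
E
```

```text
t: 5.4
ee_pos: [0.5189, 0.3293, 0.1069]
ee_rot: [-0.571, 0.647, -0.285, -0.418]
ft_force: [-1.1, 0.3, 0.5]
grip_width: 0.0639
[-0.28942171  0.03346078  0.25166359] [0.51891246 0.32930581 0.10692935] 0.06378779230648958
```

View pics/s8.png

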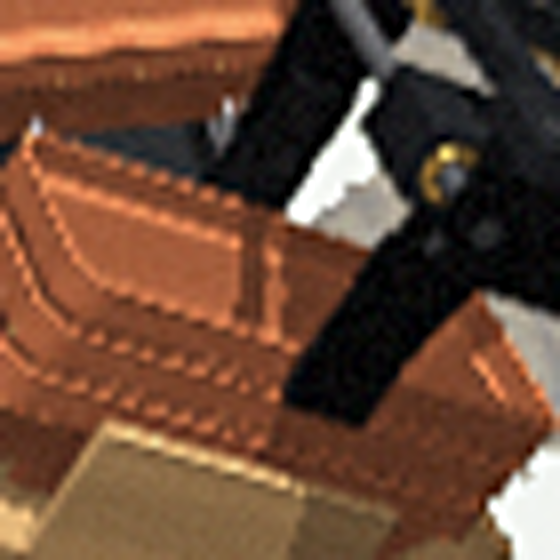

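```bash
python3 -m jog '[[[0,0,0,-0.1,-0.02,0.17,6],[0,0,0,-0.2,-0.04,0.35,6],[0,0,0,-0.3,-0.06,0.52,6],[0,0,0,-0.3,-0.06,0.52,6],[0,0,0,-0.3,-0.06,0.52,6]]]' 25
python3 - <<'E'
from h import *
c=cam("side"); save(c,"pics/s9.png",(270,245,350,325),7)
s=bot.observe(); print(s["ft_force"],s["ee_pos"],s["grip_width"])
E
```

```text
t: 5.87
ee_pos: [0.5157, 0.3286, 0.112]
ee_rot: [-0.571, 0.647, -0.285, -0.418]
ft_force: [0.1, -0.9, -1.7]
grip_width: 0.0637
[ 0.27992518  0.83899487 -2.03339658] [0.51576421 0.32863303 0.11199214] 0.0636410471796231
```

View pics/s9.png

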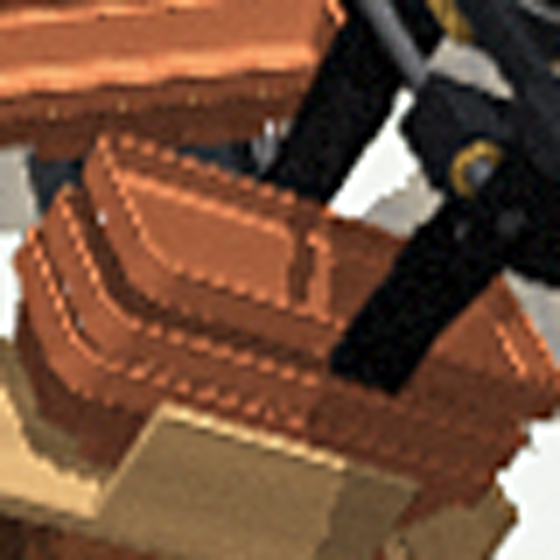

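Only the top tray rises: the gap to the second rim has widened and the load is about 2 N. I keep drawing it out.

```bash
python3 -m jog '[[[0,0,0,-0.3,-0.06,0.5,6],[0,0,0,-0.6,-0.13,1.0,6],[0,0,0,-1.0,-0.2,1.7,6],[0,0,0,-1.5,-0.3,2.6,6],[0,0,0,-2.0,-0.43,3.5,6],[0,0,0,-2.7,-0.6,4.8,6],[0,0,0,-3.4,-0.74,6.0,6],[0,0,0,-4.4,-0.97,7.8,6],[0,0,0,-4.4,-0.97,7.8,6]]]' 25
python3 - <<'E'
from h import *
c=cam("side"); save(c,"pics/s10.png",(220,170,370,350),3.3)
s=bot.observe(); print(s["ft_force"],s["ee_pos"],s["grip_width"])
E
```

```text
t: 6.67
ee_pos: [0.4712, 0.3192, 0.1923]
ee_rot: [-0.571, 0.647, -0.284, -0.417]
ft_force: [-0.8, -0.2, -2.5]
grip_width: 0.0638
[ 0.15092797 -0.4342673  -1.66034065] [0.47186531 0.31924502 0.19143658] 0.06374950870333267
```

View pics/s10.png

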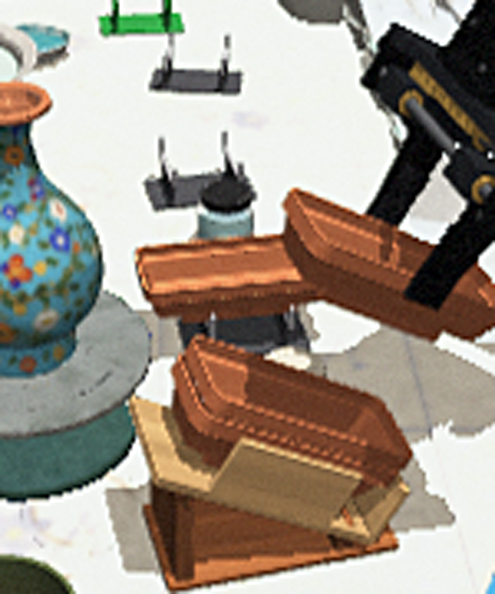

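Tray_1 is free, and two trays remain in the cradle at crop (290,410). Now I fit the stands in the fixed cameras.

```bash
cat > fits.py <<'E'
from h import *
from scipy.optimize import minimize
def rect(x,y,yaw,L,Wd,z):
    p=np.array([[L,Wd],[-L,Wd],[-L,-Wd],[L,-Wd]])/2; Rz=R.from_euler("z",yaw).as_matrix()[:2,:2]
    return np.c_[p@Rz.T+[x,y],np.full(4,z)]
for n in ["top","side"]:
  c=cam(n); im=cv2.cvtColor(c["frame"],cv2.COLOR_RGB2BGR).copy(); 
  k=8 if n=="top" else 9
  for j,(x,y) in enumerate([(.565,-.095),(.565,-.315)]):
    u,v=proj(c,[[x,y,0]])[0].astype(int); hw=32; crop=c["frame"][v-hw:v+hw,u-hw:u+hw].astype(float)
    g=crop.max(2); white=np.percentile(g,80); dark=np.percentile(g,3); print(n,"levels",white,dark)
    soft=np.clip((white-g)/(white-dark),0,1)
    if n=="side": soft[:, :]=soft
    def f(p): return np.abs(np.clip(silh(c,[np.r_[rect(*p,.096,.052,0),rect(*p,.096,.052,.004)]])[v-hw:v+hw,u-hw:u+hw]*.93-0,0,1)-soft).sum()
    b=min((minimize(f,[x,y,a],method="Nelder-Mead",options=dict(initial_simplex=[[x,y,a],[x+.012,y,a],[x,y+.012,a],[x,y,a+.15]])) for a in (-.15,0,.15)),key=lambda r:r.fun)
    print(n,j,b.x.round(4),b.fun)
    big=cv2.resize(im[v-hw:v+hw,u-hw:u+hw],None,fx=k,fy=k,interpolation=cv2.INTER_CUBIC)
    for P,col in [(rect(*b.x,.096,.052,0),(0,255,0)),(rect(*b.x,.06,.058,.046),(0,0,255)),(rect(*b.x,.06,.058,.030),(255,0,0))]:
        cv2.polylines(big,[((proj(c,P)+.5-[u-hw,v-hw])*k).astype(np.int32)],True,col,1)
    cv2.imwrite(f"pics/st_{n}{j}.png",big)
E
python3 fits.py; cd pics; python3 -c "
import cv2,numpy as np
a=[cv2.resize(cv2.imread(f'st_{n}{j}.png'),(390,290) if 0 else (290,290)) for n in('top','side') for j in (0,1)]
cv2.imwrite('st.png',np.vstack([np.hstack(a[:2]),np.hstack(a[2:])]))"
```

```text
top levels 163.0 74.0
top 0 [ 0.5728 -0.0936  0.186 ] 228.6471262392597
top levels 163.0 73.0
top 1 [ 0.5695 -0.3217 -0.1273] 143.98972549019607
side levels 245.0 46.0
side 0 [ 0.5692 -0.0911  0.1109] 665.7788111143955
side levels 246.0 65.85
side 1 [ 0.5655 -0.3209 -0.0775] 417.61445880067265
```

View pics/st.png

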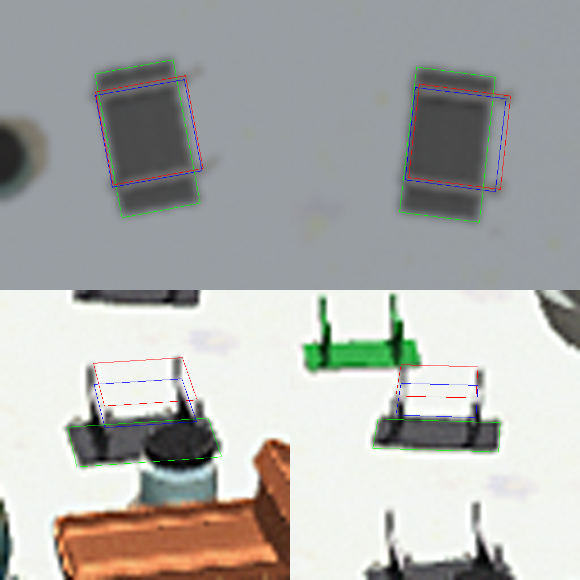

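```bash
cat >> h.py <<'E'
SA=(.572,-.0935,.186); SB=(.569,-.3215,-.127)
def standT(S,z):
    T=np.eye(4); T[:3,:3]=R.from_euler("z",S[2]).as_matrix(); T[:3,3]=[S[0],S[1],z]; return T
E
python3 - <<'E'
from h import *
T=standT(SB,.20); delta(T[:3,3],goalR(T))
E
```

```text
turn [-0.024  0.526 -0.336] shift cm [  9.69 -64.05   1.02] deg 35.8
```

```bash
python3 -m jog '[[[0,0.08,0,0,-1,2,6],[0,0.16,0,0.5,-2,4,6],[-0.005,0.26,-0.06,1,-4,6,6],[-0.01,0.36,-0.12,1.5,-7,7,6],[-0.015,0.44,-0.2,2,-10,7,6],[-0.02,0.526,-0.28,3,-13.5,7,6],[-0.024,0.526,-0.336,4,-17,7,6],[-0.024,0.526,-0.336,5,-21,7,6],[-0.024,0.526,-0.336,6,-25,7,6],[-0.024,0.526,-0.336,7,-29,7,6],[-0.024,0.526,-0.336,7.5,-32,7,6],[-0.024,0.526,-0.336,7.5,-32,7,6]]]' 25
python3 - <<'E'
from h import *
c=cam("side"); save(c,"pics/s11.png"); save(cam("top"),"pics/t11.png")
s=bot.observe(); print(s["ft_force"],s["ee_pos"],s["grip_width"])
E
```

```text
t: 7.82
ee_pos: [0.5493, -0.008, 0.2585]
ee_rot: [0.531, -0.467, 0.533, 0.464]
ft_force: [0.3, 0.0, -1.5]
grip_width: 0.0637
[ 0.15059288  0.17778565 -1.49594204] [ 0.54722021 -0.00284795  0.25844194] 0.06409041304548026
```

View pics/s11.png

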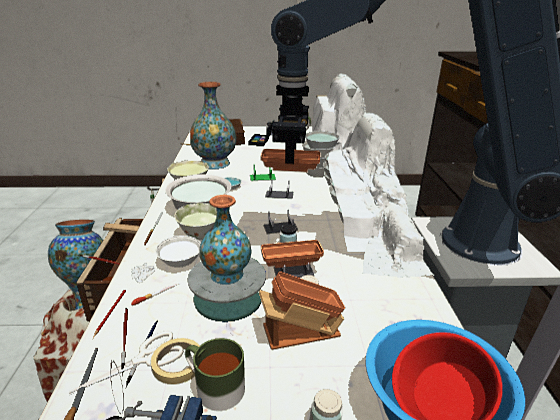

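View pics/t11.png

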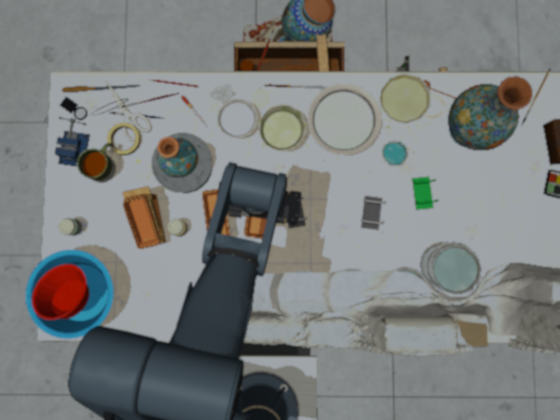

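```bash
python3 - <<'E'
from h import *
T=standT(SB,.16); delta(T[:3,3],goalR(T))
E
```

```text
turn [ 0.    -0.002  0.004] shift cm [  2.18 -31.87  -9.84] deg 0.3
```

```bash
python3 -m jog '[[[0,0,0,0,-3,0,6],[0,0,0,0.5,-7,0,6],[0,0,0,1,-11,0,6],[0,0,0,1.5,-15,0,6],[0,0,0,2,-19,0,6],[0,0,0,2,-23,-1,6],[0,0,0,2,-27,-3,6],[0,0,0,2.1,-30,-6,6],[0,0,0,2.2,-31.5,-9,6],[0,0,0,2.2,-31.9,-9.8,6],[0,0,0,2.2,-31.9,-9.8,6],[0,0,0,2.2,-31.9,-9.8,6]]]' 25
cat > look.py <<'E'
from h import *
import sys
x0,y0,x1,y1,k=[int(a) for a in sys.argv[3:8]]
c=cam(sys.argv[2]); save(c,sys.argv[1],(x0,y0,x1,y1),k)
s=bot.observe(); print(s["ft_force"].round(2),s["ee_pos"].round(4),s["grip_width"].round(4))
E
python3 look.py pics/s12.png side 230 110 350 220 5; python3 look.py pics/w12.png wrist 0 0 560 420 1;python3 look.py pics/t12.png top 320 150 440 250 5
```

```text
t: 8.92
ee_pos: [0.569, -0.3182, 0.1613]
ee_rot: [0.531, -0.467, 0.531, 0.468]
ft_force: [-0.2, 0.1, -2.0]
grip_width: 0.0642Traceback (most recent call last):
  File "look.py", line 5, in <module>
    s=bot.observe(); print(s["ft_force"].round(2),s["ee_pos"].round(4),s["grip_width"].round(4))
                                                                       ^^^^^^^^^^^^^^^^^^^^^
AttributeError: 'float' object has no attribute 'round'
Traceback (most recent call last):
  File "look.py", line 5, in <module>
    s=bot.observe(); print(s["ft_force"].round(2),s["ee_pos"].round(4),s["grip_width"].round(4))
                                                                       ^^^^^^^^^^^^^^^^^^^^^
AttributeError: 'float' object has no attribute 'round'
Traceback (most recent call last):
  File "look.py", line 5, in <module>
    s=bot.observe(); print(s["ft_force"].round(2),s["ee_pos"].round(4),s["grip_width"].round(4))
                                                                       ^^^^^^^^^^^^^^^^^^^^^
AttributeError: 'float' object has no attribute 'round'
```

View pics/s12.png

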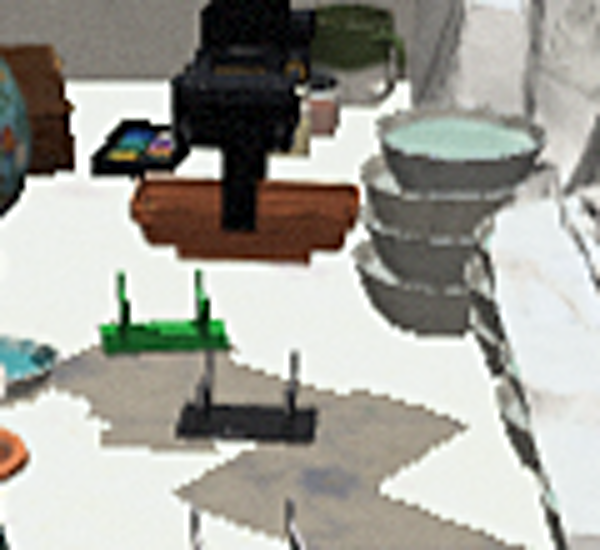

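View pics/w12.png

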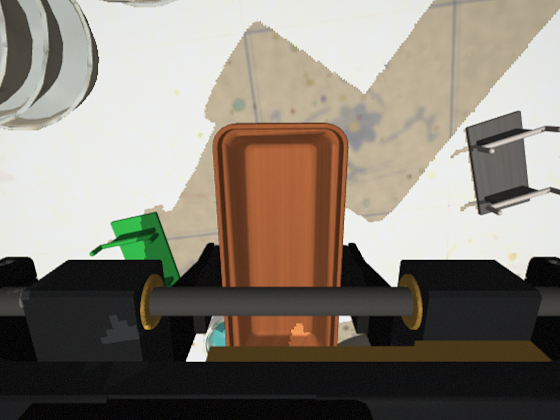

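View pics/t12.png

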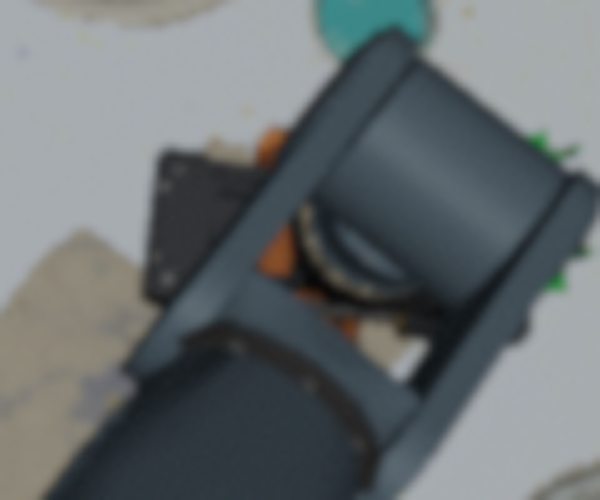

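```bash
sed -i 's/s\["grip_width"\].round(4)/round(s["grip_width"],4)/' look.py; python3 -m jog '[[[0,0,0,0,-0.1,-2,6],[0,0,0,0,-0.2,-4.5,6],[0,0,0,0,-0.3,-6.5,6],[0,0,0,0,-0.3,-8,6],[0,0,0,0,-0.3,-8.6,6],[0,0,0,0,-0.3,-8.6,6],[0,0,0,0,-0.3,-8.6,6]]]' 25
python3 look.py pics/s13.png side 240 140 320 210 7; python3 look.py pics/w13.png wrist 100 60 460 420 2; python3 - <<'E'
from h import *
T=standT(SB,.065); delta(T[:3,3],goalR(T))
E
```

```text
t: 9.65
ee_pos: [0.5699, -0.3229, 0.0775]
ee_rot: [0.531, -0.468, 0.531, 0.467]
ft_force: [-0.2, -0.8, -2.3]
grip_width: 0.0638
[ 0.43  0.15 -1.64] [ 0.5702 -0.3233  0.0779] 0.0638
[-0.06 -0.04 -2.1 ] [ 0.5702 -0.3235  0.078 ] 0.0638
turn [ 0.003  0.003 -0.   ] shift cm [-0.12  0.2  -1.3 ] deg 0.2
```

View pics/s13.png

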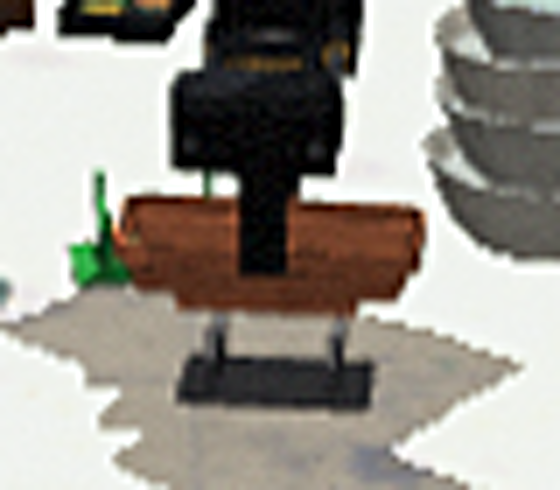

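View pics/w13.png

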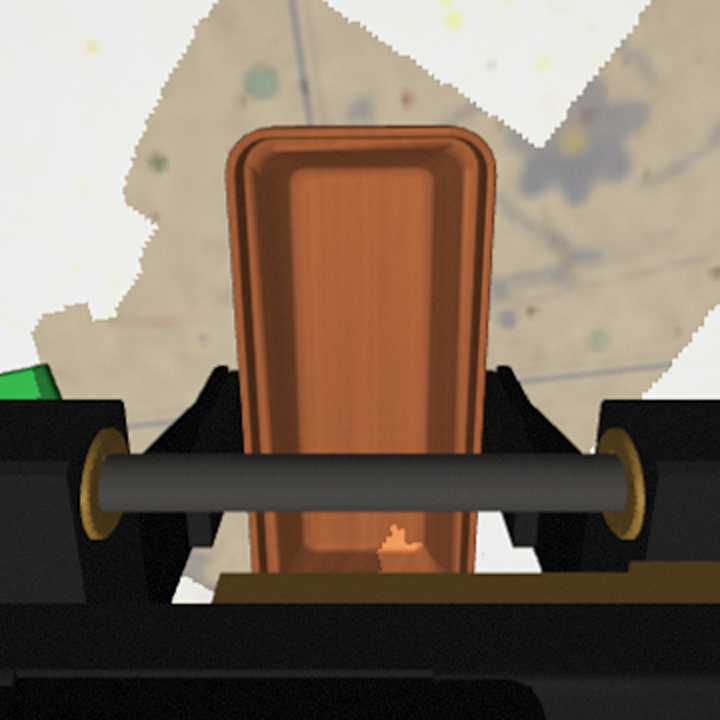

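```bash
python3 -m jog '[[[0,0,0,-0.1,0.2,-0.4,6],[0,0,0,-0.1,0.2,-0.7,6],[0,0,0,-0.1,0.2,-0.9,6],[0,0,0,-0.1,0.2,-0.9,6],[0,0,0,-0.1,0.2,-0.9,6]]]' 25
python3 look.py pics/s14.png side 240 140 320 210 7
```

```text
t: 10.17
ee_pos: [0.5678, -0.321, 0.0668]
ee_rot: [0.531, -0.467, 0.531, 0.467]
ft_force: [-0.6, 0.5, -1.2]
grip_width: 0.064
[ 0.73  0.29 -1.38] [ 0.5679 -0.3211  0.067 ] 0.0641
```

View pics/s14.png

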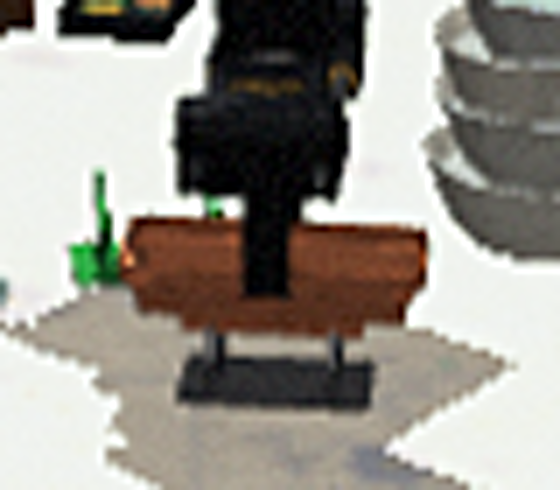

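Still clear of the bars, so I lower it in millimetre steps.

```bash
python3 -m jog '[[[0,0,0,0.1,0,-0.1,6],[0,0,0,0.1,0,-0.2,6],[0,0,0,0.1,0,-0.2,6],[0,0,0,0.1,0,-0.2,6]]]' 25; python3 -m jog '[[[0,0,0,0,0,-0.1,6],[0,0,0,0,0,-0.1,6],[0,0,0,0,0,-0.1,6]]]' 25;  python3 -m jog '[[[0,0,0,0,0,-0.1,6],[0,0,0,0,0,-0.1,6],[0,0,0,0,0,-0.1,6]]]' 25
```

```text
t: 10.55
ee_pos: [0.5689, -0.321, 0.0649]
ee_rot: [0.531, -0.467, 0.531, 0.467]
ft_force: [0.2, -0.0, -2.0]
grip_width: 0.0633
t: 10.8
ee_pos: [0.5688, -0.321, 0.064]
ee_rot: [0.531, -0.467, 0.531, 0.467]
ft_force: [0.7, 0.1, -2.1]
grip_width: 0.0639
t: 11.05
ee_pos: [0.5689, -0.321, 0.063]
ee_rot: [0.531, -0.467, 0.531, 0.467]
ft_force: [0.7, 0.7, -1.7]
grip_width: 0.0639
```

```bash
for i in 1 2 ; do python3 -m jog '[[[0,0,0,0,0,-0.1,6],[0,0,0,0,0,-0.1,6],[0,0,0,0,0,-0.1,6]]]' 25|grep -E 'pos|force'; done;python3 look.py pics/s15.png side 240 140 320 210 7
```

```text
ee_pos: [0.5689, -0.321, 0.062]
ft_force: [0.6, 0.3, -2.1]
ee_pos: [0.5691, -0.3211, 0.0613]
ft_force: [-0.2, 0.8, 0.9]
[-0.11 -0.13 -0.28] [ 0.569  -0.3211  0.0613] 0.0635
```

View pics/s15.png

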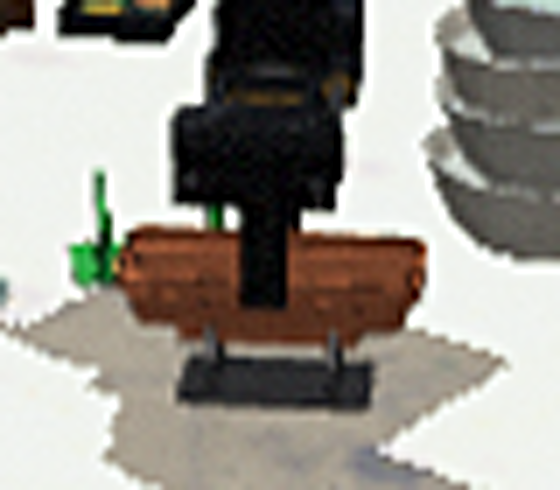

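Contact: the load on the wrist has gone and the ribs are on the bars. I release it and lift.

```bash
python3 -m jog '[[[0,0,0,0,0,-0.05,6],[0,0,0,0,0,-0.05,6.6],[0,0,0,0,0,-0.05,7.0],[0,0,0,0,0,-0.05,7.6],[0,0,0,0,0,-0.05,8.2],[0,0,0,0,0,-0.05,8.4],[0,0,0,0,0,-0.05,8.4],[0,0,0,0,0,1,8.4],[0,0,0,0,0,3,8.4],[0,0,0,0,0,6,8.4],[0,0,0,0,0,10,8.7],[0,0,0,0,0,12,8.7]]]' 25; python3 look.py pics/s16.png side 240 140 320 210 7; python3 look.py pics/w16.png wrist 0 0 560 420 1
```

```text
t: 12.6
ee_pos: [0.5706, -0.3223, 0.1861]
ee_rot: [0.531, -0.47, 0.53, 0.465]
ft_force: [1.2, -1.3, -0.0]
grip_width: 0.0865
[ 1.62 -0.69  2.65] [ 0.5724 -0.3236  0.1898] 0.0864
[0.79 0.52 0.42] [ 0.5717 -0.3232  0.1873] 0.0867
```

View pics/s16.png

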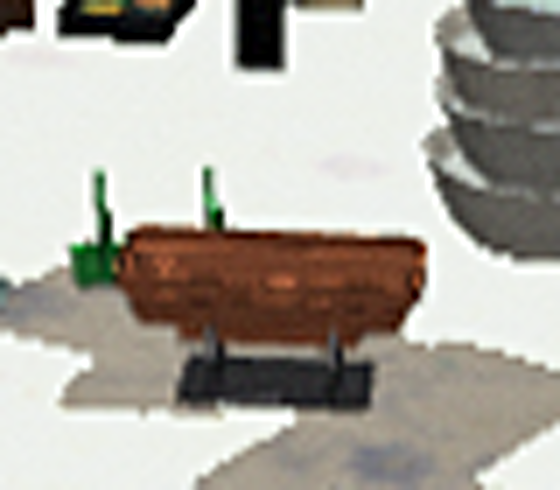

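View pics/w16.png

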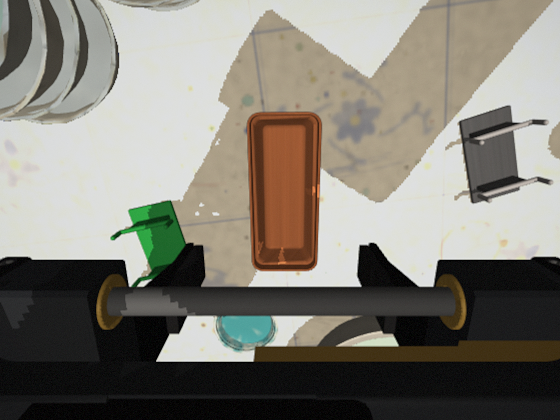

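Tray_1 sits on the far grey stand, level, and the green one is untouched. Now back to the nest.

```bash
cat >> h.py <<'E'
RG=q2R(np.array([-0.571,.647,-.285,-.418])/np.linalg.norm([-0.571,.647,-.285,-.418]))
G2=np.array([.525,.3306,.0961])
E
python3 - <<'E'
from h import *
print(RG.round(3)); delta(G2-RG[:,0]*.10,RG)
E
```

```text
[[ 0.488 -0.846 -0.215]
 [ 0.109 -0.186  0.977]
 [-0.866 -0.5    0.001]]
turn [ 0.031 -0.516  0.338] shift cm [-9.56 64.29 -0.46] deg 35.4
```

```bash
python3 -m jog '[[[0,0,0,0,1,3,8.7],[0,0,0,-0.5,5,6,8.7],[0,0,0,-1,9,6,8.7],[0,0,0,-1.5,13,6,8.7],[0,0,0,-2,17,6,8.7],[0,0,0,-2.5,21,6,8.7],[0.003,-0.05,0.03,-3,25,6,8.7],[0.006,-0.1,0.07,-3.5,29,6,8.7],[0.01,-0.2,0.14,-4.5,33,6,8.7],[0.016,-0.3,0.2,-5.5,37,6,8.7],[0.02,-0.4,0.26,-6.5,41,6,8.7],[0.028,-0.48,0.32,-7,44,6,8.7]]]' 25;  python3 - <<'E'
from h import *
delta(G2-RG[:,0]*.10,RG)
E
```

```text
t: 13.7
ee_pos: [0.4947, 0.1217, 0.2404]
ee_rot: [-0.566, 0.635, -0.302, -0.429]
ft_force: [0.1, 0.7, 0.3]
grip_width: 0.0869
turn [ 0.    -0.046  0.011] shift cm [-1.85 19.81 -5.77] deg 2.7
```

```bash
python3 -m jog '[[[0,-0.046,0.011,-0.5,4,0,8.7],[0,-0.046,0.011,-1,8,0,8.7],[0,-0.046,0.011,-1.5,12,-1,8.7],[0,-0.046,0.011,-1.8,16,-3,8.7],[0,-0.046,0.011,-1.85,19,-5,8.7],[0,-0.046,0.011,-1.85,19.8,-5.8,8.7],[0,-0.046,0.011,-1.85,19.8,-5.8,8.7],[0,-0.046,0.011,-1.85,19.8,-5.8,8.7]]]' 25;  python3 - <<'E'
from h import *
from scipy.optimize import minimize
delta(G2,RG)
c=cam("wrist"); save(c,"pics/w17.png")
rs=trace("tray_1",c); r=max(rs,key=lambda r:r["mask"].sum()); print([(q["score"],q["pixel"],q["mask"].sum()) for q in rs])
m=r["mask"].astype(np.uint8); hull=cv2.convexHull(cv2.findNonZero(m)); mf=np.zeros_like(m); cv2.fillConvexPoly(mf,hull,1)
# tray pose implied by G2: TCP at tray z .033, RG
T0=np.eye(4); T0[:3,:3]=np.c_[-RG[:,1],RG[:,2],-RG[:,0]]; T0[:3,3]=G2-T0[:3,2]*.033
def TT(p):
    T=T0.copy(); T[:3,:3]=R.from_rotvec(T0[:3,2]*p[3]).as_matrix()@T0[:3,:3]; T[:3,3]=T0[:3,3]+T0[:3,:3]@p[:3]; return T
f=lambda p: np.abs(silh(c,[np.r_[tf(TT(p),rim(.043)),tf(TT(p),rim(.031))]])-mf).sum()
z=np.zeros(4); 
b=minimize(f,z,method="Nelder-Mead",options=dict(initial_simplex=[z]+[np.eye(4)[i]*a for i,a in enumerate([.008,.005,.008,.05])]))
print("offset in tray frame",b.x.round(4),b.fun,f(z))
c=cam("top")
r=[q for q in trace("tray_1",c)]
for q in r: 
    if abs(q["pixel"][1]-371)<15 and q["mask"].sum()>500:
        m=q["mask"].astype(float)
        f=lambda p: np.abs(silh(c,[tf(standT(p,.030),rim(.043))])-m).sum()
        b=minimize(f,SB,method="Nelder-Mead",options=dict(initial_simplex=[SB,np.add(SB,(.01,0,0)),np.add(SB,(0,.01,0)),np.add(SB,(0,0,.1))]))
        print("tray1 on stand",b.x,b.fun,m.sum())
save(c,"pics/t17.png",(320,150,440,250),5)
E
```

```text
t: 14.37
ee_pos: [0.4788, 0.3194, 0.1805]
ee_rot: [-0.57, 0.647, -0.286, -0.419]
ft_force: [0.5, 0.8, 0.4]
grip_width: 0.087
turn [ 0.002 -0.003 -0.   ] shift cm [ 4.62  1.12 -8.44] deg 0.2
[(0.93, [199.3, 280.9], np.int64(12890))]
offset in tray frame [ 0.0006 -0.001  -0.0007  0.0086] 601.9568627450981 918.8627450980391
tray1 on stand [ 0.5698187  -0.320594   -0.13704632] 46.06666666666666 1178.0
```

View pics/w17.png

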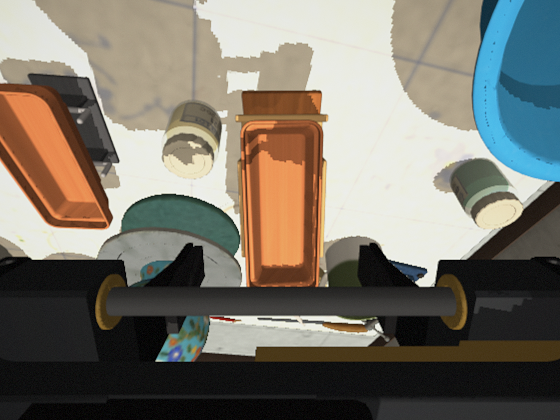

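View pics/t17.png

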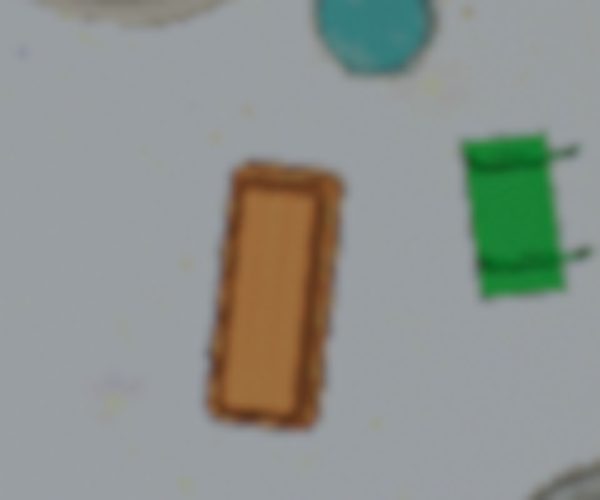

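Tray_1 lies within about 1 mm of the stand centre in the same top camera. Tray_2 is within 1 mm of where I predicted, so I descend on it.

```bash
python3 -m jog '[[[0,0,0,1.5,0.3,-2.7,8.7],[0,0,0,3,0.7,-5.5,8.7],[0,0,0,4,0.9,-7.3,8.7],[0,0,0.004,4.5,1.05,-8.2,8.7],[0,0,0.004,4.62,1.05,-8.44,8.7],[0,0,0.004,4.62,1.05,-8.44,6.8],[0,0,0.004,4.62,1.05,-8.44,6.8],[0,0,0.004,4.62,1.05,-8.44,6.8],[0,0,0.004,4.62,1.05,-8.44,6.8],[0,0,0.004,4.62,1.05,-8.44,6.8]]]' 10;python3 look.py pics/s18.png side 280 250 350 320 8;python3 look.py pics/w18.png wrist 180 190 380 340 4; python3 -c "
from h import *
delta(G2,RG)"
```

```text
t: 15.4
ee_pos: [0.5268, 0.328, 0.0999]
ee_rot: [-0.571, 0.647, -0.284, -0.418]
ft_force: [0.4, 1.4, 0.6]
grip_width: 0.0695
[-0.67  1.56  1.66] [0.5268 0.3281 0.0998] 0.0687
[-0.05  1.73  0.96] [0.5268 0.3282 0.0996] 0.0685
turn [-0.001  0.001 -0.   ] shift cm [-0.18  0.24 -0.35] deg 0.1
```

View pics/s18.png

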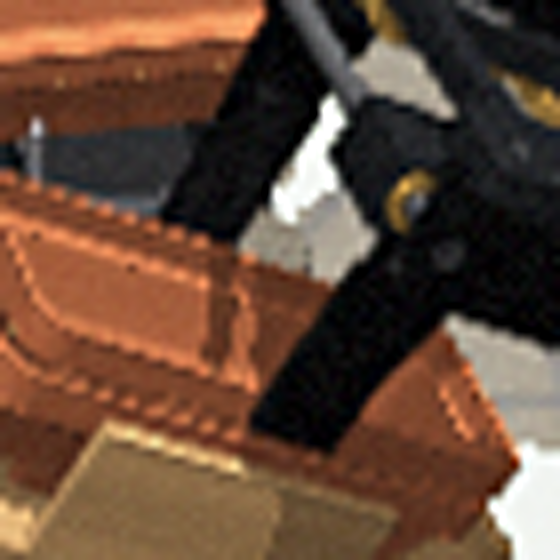

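View pics/w18.png

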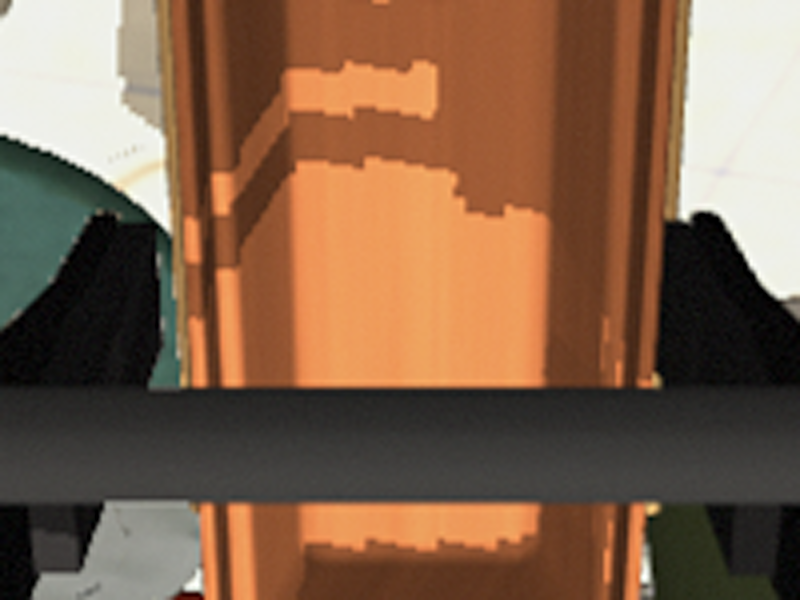

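```bash
python3 -m jog '[[[0,0,0,0,0,0,7.8],[0,0,0,0,0,0,7.8],[0,0,0,-0.1,0.15,-0.2,7.8],[0,0,0,-0.18,0.2,-0.35,7.8],[0,0,0,-0.18,0.2,-0.35,7.8],[0,0,0,-0.18,0.2,-0.35,7],[0,0,0,-0.18,0.2,-0.35,6.8],[0,0,0,-0.18,0.2,-0.35,6.8],[0,0,0,-0.18,0.2,-0.35,6.8]]]' 10;python3 look.py pics/s19.png side 280 250 350 320 8;python3 look.py pics/w19.png wrist 180 190 380 340 4; python3 -c "
from h import *
delta(G2,RG)"
```

```text
t: 16.25
ee_pos: [0.5249, 0.3294, 0.0952]
ee_rot: [-0.571, 0.647, -0.285, -0.418]
ft_force: [0.6, 0.3, 0.3]
grip_width: 0.069
[ 0.06  0.46 -0.81] [0.5249 0.3295 0.0952] 0.0686
[0.25 0.06 0.46] [0.5249 0.3294 0.0952] 0.0683
turn [ 0.    -0.     0.001] shift cm [0.01 0.12 0.09] deg 0.0
```

View pics/s19.png

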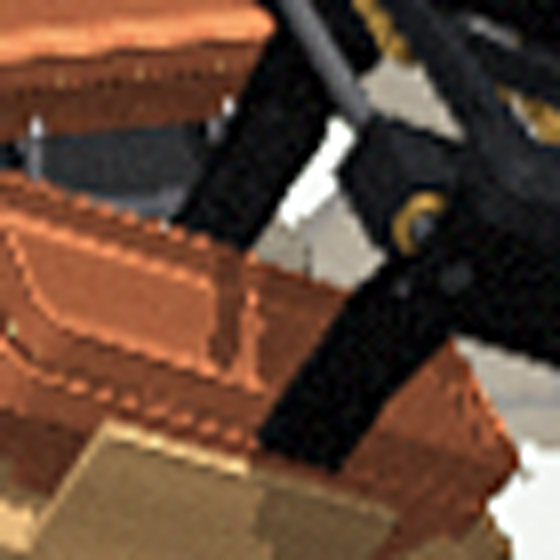

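View pics/w19.png

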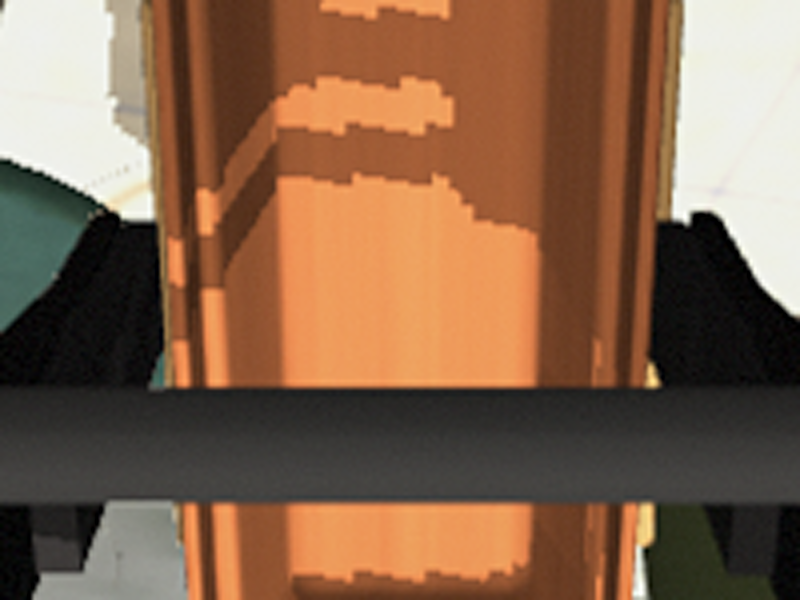

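```bash
python3 -m jog '[[[0,0,0,-0.03,0,0.1,6.8],[0,0,0,-0.03,0,0.1,6.5],[0,0,0,-0.03,0,0.1,6],[0,0,0,-0.03,0,0.1,6],[0,0,0,-0.03,0,0.1,6],[0,0,0,-0.03,0,0.1,6],[0,0,0,-0.03,0,0.1,6]]]' 25; python3 -m jog '[[[0,0,0,-0.1,-0.02,0.17,6],[0,0,0,-0.2,-0.04,0.35,6],[0,0,0,-0.3,-0.06,0.52,6],[0,0,0,-0.3,-0.06,0.52,6],[0,0,0,-0.3,-0.06,0.52,6]]]' 25
python3 look.py pics/s20.png side 270 245 350 325 7
```

```text
t: 16.93
ee_pos: [0.5246, 0.3297, 0.0963]
ee_rot: [-0.571, 0.647, -0.285, -0.418]
ft_force: [-0.9, 0.7, 1.6]
grip_width: 0.0637
t: 17.35
ee_pos: [0.5212, 0.3287, 0.1013]
ee_rot: [-0.571, 0.647, -0.285, -0.418]
ft_force: [1.1, -0.1, -1.8]
grip_width: 0.0637
[ 0.    0.78 -1.19] [0.5213 0.3287 0.1012] 0.0633
```

View pics/s20.png

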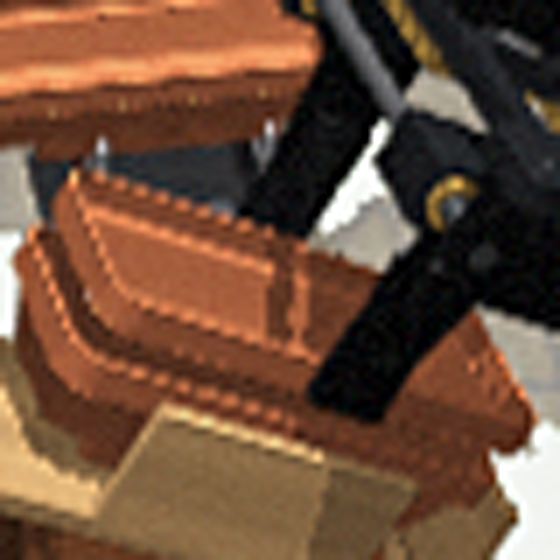

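The second tray rises alone and tray_3 stays put. I draw it fully out.

```bash
python3 -m jog '[[[0,0,0,-0.3,-0.06,0.5,6],[0,0,0,-0.6,-0.13,1.0,6],[0,0,0,-1.0,-0.2,1.7,6],[0,0,0,-1.5,-0.3,2.6,6],[0,0,0,-2.0,-0.43,3.5,6],[0,0,0,-2.7,-0.6,4.8,6],[0,0,0,-3.4,-0.74,6.0,6],[0,0,0,-4.4,-0.97,7.8,6],[0,0,0,-4.8,-1.0,9,6],[0,0,0,-4.8,-1.0,9,6],[0,0,0,-4.8,-1.0,9,6]]]' 25
python3 look.py pics/s21.png side 220 170 370 350 3
python3 - <<'E'
from h import *
T=standT(SA,.20); delta(T[:3,3],goalR(T))
E
```

```text
t: 18.32
ee_pos: [0.4737, 0.319, 0.192]
ee_rot: [-0.571, 0.647, -0.285, -0.417]
ft_force: [0.5, -0.0, -1.2]
grip_width: 0.0633
[ 0.69  0.15 -1.51] [0.4736 0.3188 0.1912] 0.0635
turn [-0.105  0.513 -0.03 ] shift cm [  9.84 -41.23   0.88] deg 30.1
```

View pics/s21.png

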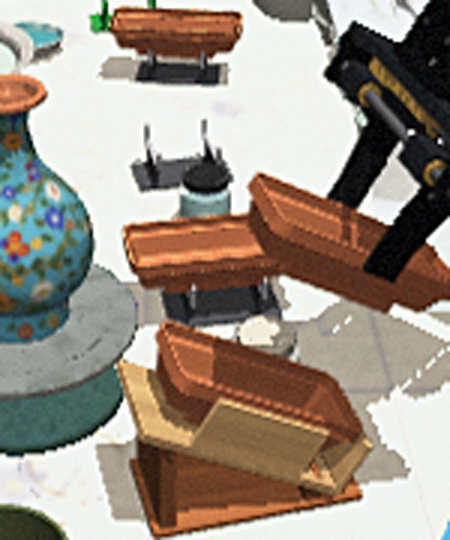

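```bash
python3 -m jog '[[[-0.015,0.08,0,0,-1,2,6],[-0.03,0.16,-0.01,0.5,-2,4,6],[-0.05,0.26,-0.015,1,-4,6,6],[-0.07,0.36,-0.02,1.5,-7,7,6],[-0.09,0.44,-0.025,2,-10,7,6],[-0.105,0.513,-0.03,3,-13.5,7,6],[-0.105,0.513,-0.03,4.5,-18,7,6],[-0.105,0.513,-0.03,6,-22,7,6],[-0.105,0.513,-0.03,7.5,-26,7,6],[-0.105,0.513,-0.03,9,-30,7,6],[-0.105,0.513,-0.03,9.8,-34,7,6],[-0.105,0.513,-0.03,9.8,-37,6,6]]]' 25
python3 -m jog '[[[0,0,0,0,-2,0,6],[0,0,0,0,-4,-1,6],[0,0,0,0,-4.2,-2,6],[0,0,0,0,-4.2,-2,6],[0,0,0,0,-4.2,-2,6],[0,0,0,0,-4.2,-2,6]]]'
python3 - <<'E'
from h import *
T=standT(SA,.12); delta(T[:3,3],goalR(T))
E
```

```text
t: 19.37
ee_pos: [0.5747, -0.0549, 0.2514]
ee_rot: [-0.452, 0.546, -0.452, -0.542]
ft_force: [1.2, -0.5, -1.8]
grip_width: 0.0638
t: 19.87
ee_pos: [0.5714, -0.092, 0.2308]
ee_rot: [0.451, -0.544, 0.451, 0.545]
ft_force: [0.1, 1.2, -0.0]
grip_width: 0.0639
turn [-0.001 -0.001 -0.001] shift cm [  0.06  -0.15 -11.08] deg 0.1
```

```bash
python3 -m jog '[[[0,0,0,0,-0.1,-3,6],[0,0,0,0,-0.1,-6,6],[0,0,0,0,-0.15,-9,6],[0,0,0,0,-0.15,-12,6],[0,0,0,0,-0.15,-14,6],[0,0,0,0,-0.15,-15.2,6],[0,0,0,0,-0.15,-15.2,6],[0,0,0,0,-0.15,-15.2,6],[0,0,0,0,-0.15,-15.2,6]]]' 25
python3 look.py pics/s22.png side 235 160 325 250 6
python3 - <<'E'
from h import *
T=standT(SA,.063); delta(T[:3,3],goalR(T))
E
```

```text
t: 20.62
ee_pos: [0.5727, -0.0942, 0.0806]
ee_rot: [-0.451, 0.545, -0.451, -0.544]
ft_force: [0.8, -0.2, -1.3]
grip_width: 0.0635
[ 0.5  -0.34 -0.92] [ 0.5729 -0.0944  0.0809] 0.0639
turn [ 0.001  0.003 -0.001] shift cm [-0.09  0.09 -1.79] deg 0.2
```

View pics/s22.png

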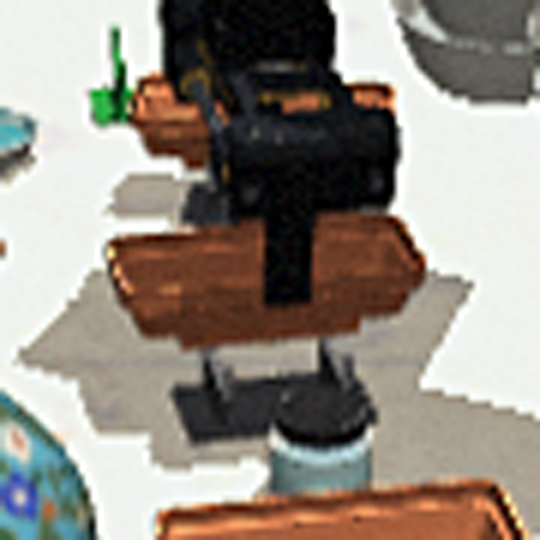

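```bash
cat > ov3.py <<'E'
from h import *
import sys
S=dict(A=SA,B=SB)[sys.argv[2]]; z=float(sys.argv[3]); x0,y0,x1,y1,k=[int(a) for a in sys.argv[5:10]]
c=cam(sys.argv[4]); im=cv2.resize(cv2.cvtColor(c["frame"],cv2.COLOR_RGB2BGR)[y0:y1,x0:x1],None,fx=k,fy=k,interpolation=cv2.INTER_CUBIC)
def L(P,col): cv2.polylines(im,[((proj(c,P)+.5-[x0,y0])*k).astype(np.int32)],True,col,1)
T=standT(S,z); L(tf(T,rim(.043)),(0,255,0)); L(tf(T,rim(.031)),(255,255,0)); L(tf(T,rim(.011,.13,.043)),(255,0,255))
L(tf(standT(S,0),np.array([[.048,.026,0],[-.048,.026,0],[-.048,-.026,0],[.048,-.026,0]])),(0,0,255))
cv2.imwrite(sys.argv[1],im)
E
python3 ov3.py pics/o23.png A .049 side 235 160 325 250 6
```

```text
(no output)
```

View pics/o23.png

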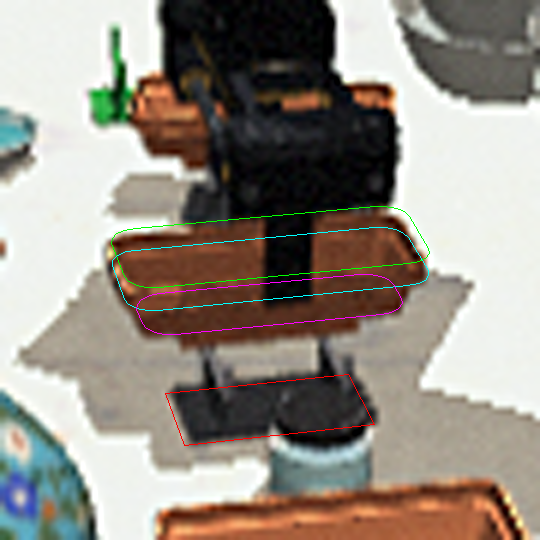

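The overlay shows the tray level, aligned and centred. I lower it onto the bars.

```bash
python3 -m jog '[[[0,0,0,-0.05,0.05,-0.6,6],[0,0,0,-0.09,0.09,-1.1,6],[0,0,0,-0.09,0.09,-1.4,6],[0,0,0,-0.09,0.09,-1.5,6],[0,0,0,-0.09,0.09,-1.5,6],[0,0,0,-0.09,0.09,-1.5,6],[0,0,0,-0.09,0.09,-1.5,6]]]' 25
for i in 1 2; do python3 -m jog '[[[0,0,0,0,0,-0.1,6],[0,0,0,0,0,-0.1,6],[0,0,0,0,0,-0.1,6]]]' 25|grep -E 'pos|force'; done
```

```text
t: 21.3
ee_pos: [0.5707, -0.0938, 0.0644]
ee_rot: [-0.452, 0.544, -0.451, -0.544]
ft_force: [0.3, 0.7, -1.6]
grip_width: 0.0636
ee_pos: [0.5707, -0.0938, 0.0634]
ft_force: [0.0, -0.6, -0.8]
ee_pos: [0.5708, -0.0938, 0.0631]
ft_force: [-0.7, -0.2, 5.0]
```

```bash
python3 look.py pics/s24.png side 235 160 325 250 6; python3 -m jog '[[[0,0,0,0,0,0.02,6],[0,0,0,0,0,0.02,6.6],[0,0,0,0,0,0.02,7.0],[0,0,0,0,0,0.02,7.6],[0,0,0,0,0,0.02,8.2],[0,0,0,0,0,0.02,8.4],[0,0,0,0,0,0.02,8.4],[0,0,0,0,0,1,8.4],[0,0,0,0,0,3,8.4],[0,0,0,0,0,6,8.4],[0,0,0,0,0,10,8.4],[0,0,0,0,0,14,8.4]]]' 25; python3 -m jog '[[[0,0,0,-2,4,2,8.4],[0,0,0,-4,8,2,8.4],[0,0,0,-6,12,2,8.4],[0,0,0,-8,16,2,8.4],[0,0,0,-10,20,2,8.4],[0,0,0,-12,24,2,8.4],[0,0,0,-13,28,2,8.4],[0,0,0,-13,31,2,8.4],[0,0,0,-13,31,2,8.4]]]'
python3 ov3.py pics/o25.png A .030 side 235 140 325 250 5; python3 ov3.py pics/o25t.png A .030 top 260 160 410 260 5; python3 look.py pics/s25.png side 200 130 370 360 2
```

```text
[-1.32  0.41  6.14] [ 0.5708 -0.0938  0.0631] 0.064
t: 22.85
ee_pos: [0.5697, -0.0934, 0.2037]
ee_rot: [0.451, -0.543, 0.452, 0.545]
ft_force: [0.7, -0.3, 0.9]
grip_width: 0.0833
t: 23.6
ee_pos: [0.4387, 0.2212, 0.2234]
ee_rot: [0.451, -0.545, 0.449, 0.546]
ft_force: [-1.0, -0.2, 0.4]
grip_width: 0.0837
[-0.83 -0.24 -0.45] [0.4405 0.2167 0.2228] 0.0841
```

View pics/o25.png

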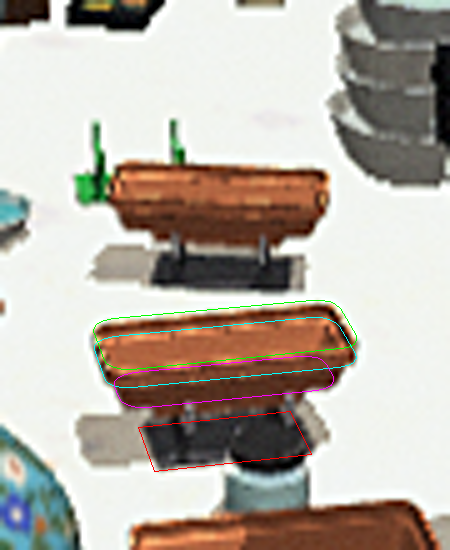

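View pics/o25t.png

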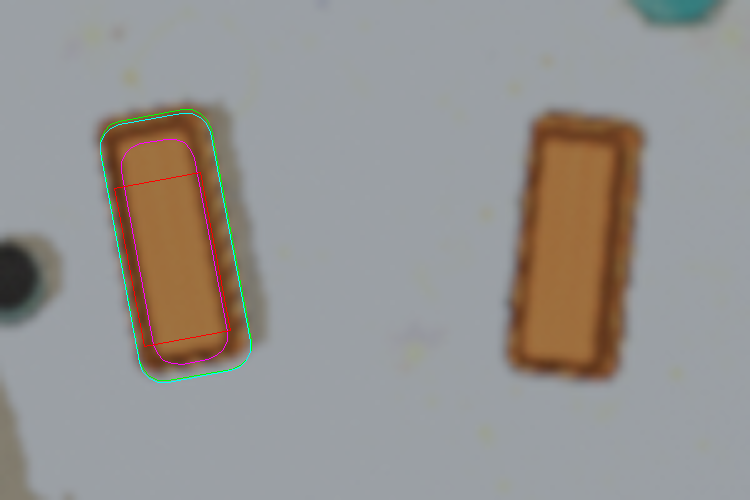

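View pics/s25.png

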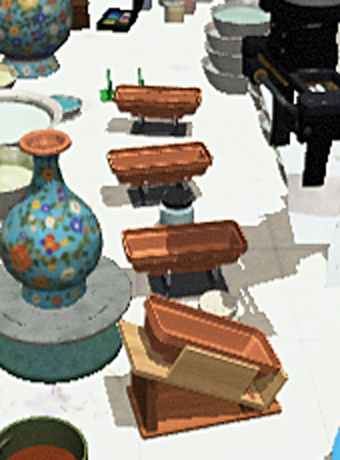

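```bash
python3 - <<'E'
from h import *
from scipy.optimize import minimize
c=cam("top")
for q in trace("tray_1",c):
    for S in (SA,SB):
        u=proj(c,[[S[0],S[1],.06]])[0]
        if abs(q["pixel"][1]-u[0])<12 and q["mask"].sum()>500:
            m=q["mask"].astype(float)
            f=lambda p: np.abs(silh(c,[np.r_[tf(standT(p,.030),rim(.043)),tf(standT(p,.030),rim(.031))]])-m).sum()
            b=minimize(f,S,method="Nelder-Mead",options=dict(initial_simplex=[S,np.add(S,(.01,0,0)),np.add(S,(0,.01,0)),np.add(S,(0,0,.1))]))
            d=b.x-S; Rz=R.from_euler("z",-S[2]).as_matrix()[:2,:2]
            print("dx,dy mm",(Rz@d[:2]*1e3).round(1),"yaw",d[2].round(3),b.fun,m.sum(),q["score"])
E
```

```text
dx,dy mm [ 1.7 -0.4] yaw -0.005 45.129411764705885 1171.0 0.88
dx,dy mm [1.7 1.2] yaw -0.008 53.8235294117647 1195.0 0.8
```

Both trays sit within 2 mm and 0.01 rad of their stands, the robot is clear, and the jars, tray_done and tray_3 are in place. I hand it in.

```bash
python3 -m jog '[[[0,0,0,0,0,0,8.4],[0,0,0,0,0,0,8.4],[0,0,0,0,0,0,8.4]]]'; python3 -c "
from workcell import ticket
print(ticket.finish_job())"
```

```text
t: 24.1
ee_pos: [0.4411, 0.2151, 0.2223]
ee_rot: [0.452, -0.544, 0.452, 0.544]
ft_force: [0.1, 0.7, 0.1]
grip_width: 0.0838
the job is handed in; nothing more can be done
None
```

The job is handed in at about 24 s of the 64 s allowed; no verdict comes back. I drew tray_1 out along the nest axis and set it on the far grey stand. I then did the same with tray_2 and the near grey stand. Each was lowered until the wrist force showed the ribs on the bars, and only then let go.

**Placement:** Fitted in the top camera, tray_1 is 1.7 mm off its stand lengthwise and 1.2 mm across, turned 0.008 rad. Tray_2 is 1.7 mm and 0.4 mm off, turned 0.005 rad. Both look level in the side view.

**Everything else:** In the last pictures tray_3 is in the cradle, and tray_done, both jars and the green look-alike look undisturbed. I judged those by eye and did not measure them. The robot stands clear and the wrist force is near zero.

**Checks that disagreed:**
- **First nest fit:** it put tray_1 about 4–5 mm too high compared with the side and wrist views, so I went in deeper before gripping.
- **Second approach:** it ended about 4 mm from target, with one finger lightly touching tray_2 (about 2 N). I opened the fingers, re-centred and then gripped.
- **Tray_2 overlay:** by eye, the top-camera overlay suggested about 4 mm lengthwise on its stand, against 1.7 mm from the fit. Either is within the 15 mm allowed.

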